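# Set the washed camp kit out to dry

## Robot

A 7-joint arm with a two-finger parallel gripper is mounted at the origin on the work surface. World frame = base frame: x ahead of the robot, y to its left, z up, the work surface at z = 0. Lengths are in mm, angles in rad, forces in N, time in s.
With the tool pointing down it reaches from about 425 to 925 mm from the base axis. Payload 6.8 kg.
Tool frame: the origin (TCP) lies between the finger pads, 19 mm behind the fingertips; this is the grasp point; z points along the fingers, y is the direction in which the jaws open and shut (so a half turn about z gives the same grasp; the last joint's range is limited). The gripper opens to 85 mm and grips with 20 to 120 N. Pads are 22 mm wide; open, the fingers measure 114 mm over their backs; the gripper's body (76 mm by 85 mm) begins 54 mm behind the grasp point. The pads swing forward as they close: fully open they stand 13 mm farther back than shut.
Start: joints at [-1.426, 0.477, 0.022, 1.555, -0.011, 1.109, -0.083], TCP at [168.824, 653.564, 250.008] pointing down, gripper open.
Joint ranges: [-2.96, 2.96], [-0.34, 2.1], [-1.41, 1.46], [0.24, 2.44], [-1.37, 4.51], [0.17, 1.92], [-2.96, 2.96]. Speed limits (rad/s): [2.39, 2.39, 3.14, 3.14, 3.14, 3.14, 3.14].

## Interface

Orientations are given as a rotation vector (axis times angle).
In Python, from rig import env, cams, sign_off, spotter gives the robot as it stands.
- The arm moves only by the shell command python3 -m jog 'ROWS' [OPENING] [FORCE]. ROWS is JSON, one flat list of numbers, 4 for each row, row after row: the shift along the tool's x, y, z in mm, then the turn about the tool's z in degrees. In form: [tx, ty, tz, spin, tx, ty, tz, spin, ...]. A call has 1 to 5 rows; each row is the pose to reach, as a shift and turn from the pose commanded when the call began, along the tool's axes at that moment; what a row does not reach only later rows make up. A row lasts 1/8 s, in which the tool goes at most 62.5 mm and 10.7 degrees, less where a joint would pass 70% of its speed; a pose out of reach is approached as far as the arm can. A call with a gripper value outside its range is refused whole. OPENING is the opening, from 0 (shut) to 1 (fully open), set as the call begins (- or left out, the last holds). The fingers move at their own pace and stop on an object; FORCE is the grip in N (left out, the last holds). Time passes only in rows, so rows that repeat a pose let the fingers close. It gives the time, the measured TCP pose, the force and the opening at its end, in the units of the state.
- env.state(): the state, without advancing time (a new reading comes with each control period).
- cams.grab_frame(name): name is "scene" or "top"; returns (picture, depth): 400x640x3 uint8, blue, green, red; 400x640 float32, mm along the optical axis (not along the pixel's ray), 0 where there is no reading.
- cams.camera_info(name): a dict with "fx", "fy", "cx", "cy" (pixels), "xyz" and "attitude" of the camera in the world. Camera axes: x right, y down, z forward; pixel columns grow to the right and rows downward; lengths in mm; the calibration is good to about 2 mm. A picture is of the moment at which its call begins. camera_info takes no time and is no camera call.
- sign_off(): hands the job in, once; it reports no verdict.
Trained networks look in the newest picture that a camera, given by its name, has taken for a name from the list of things; names that differ only in an ending like _2 or _b are one class to them, and where a whole thing is asked for, a point or a joint stands for the part that bears it (a point fixed in the world has none). Each returns a list of dicts, best first, with "p" (0 to 1); they miss things now and then, are a little off and sometimes report something else, mostly with a low value. They report only what shows in the picture. A call takes as long as a camera call. They do not tell look-alikes from the thing itself.
- spotter.regions_of(camera, query): "pixels" (400x640 bool, what is visible of it) and "rect" ([centre column, centre row, width, height] as shares, 0 to 1, of the picture: columns of its width, rows of its height, round what is visible of it).
- spotter.spot_point(camera, query): "centre" ([row, column] as shares, 0 to 1, of the picture: columns of its width, rows of its height: a listed point, or the origin of a listed thing).
The state is a dict: "time_s": time; "joint_pos": joint angles; "dq": joint speeds; "joint_torque": joint torques, N m; "ee_pos": TCP position; "eef_rot": TCP orientation; "contact_force": force on the tool from outside, world axes, zero at the start; "ft_torque": the same for the moment, N m; "opening": opening from 0.0 (shut) to 1.0 (fully open).
Only numpy, scipy, OpenCV 4.12 (cv2) and the standard library are available. Lean on these libraries where they do the work, as an engineer would, in place of code of your own. Each camera call takes 0.05 s, during which the arm holds its last target.

## Task

Set the washed camp kit out to dry: lift both pot bow handles off the hook stand and hang them astride the drying bar, and stand every mug on the drip tray, upright and centred on a dark round pad of its own, turned so that its handle points at that pad's white tick. Two or three mugs are there; leave the cook pot, the bowl and the spork where they are, and let go of everything at the end.

Things in the scene. Friction and masses are not known exactly. Their poses are not given: they have to be found in the camera images.
- mug_a: Bare metal mug, one of up to three alike: outside diameter 66, height 85, wall 3, 130 g, open top; loop handle (bar 6 thick, heights 19 to 71) reaching 61 from the axis. Origin: centre of underside; z up; x points from the axis to the handle. Starts upright on the table. Grip it from above across its outside, clear of the handle. Any mug may go on any pad.
- mug_a_handle (a point): Middle of mug_a's handle, 55 out from the mug's axis, 45 above its underside.
- pad_a: Flush dark rubber disc, diameter 112, on the drip tray (no step), one of three 130 apart. Origin: its centre, on the tray top. x points from its centre to its white tick, a line 20 by 6 from 34 to 54 out; each pad is turned differently. A mug belongs centred on it, the mug's x along the pad's x.
- mug_b: Bare metal mug, one of up to three alike: outside diameter 66, height 85, wall 3, 130 g, open top; loop handle (bar 6 thick, heights 19 to 71) reaching 61 from the axis. Origin: centre of underside; z up; x points from the axis to the handle. Starts upright on the table. Grip it from above across its outside, clear of the handle. Any mug may go on any pad.
- mug_b_handle (a point): Middle of mug_b's handle, 55 out from the mug's axis, 45 above its underside.
- pad_b: Flush dark rubber disc, diameter 112, on the drip tray (no step), one of three 130 apart. Origin: its centre, on the tray top. x points from its centre to its white tick, a line 20 by 6 from 34 to 54 out; each pad is turned differently. A mug belongs centred on it, the mug's x along the pad's x.
- mug_c: Bare metal mug, one of up to three alike: outside diameter 66, height 85, wall 3, 130 g, open top; loop handle (bar 6 thick, heights 19 to 71) reaching 61 from the axis. Origin: centre of underside; z up; x points from the axis to the handle. Starts upright on the table. Grip it from above across its outside, clear of the handle. Any mug may go on any pad.
- mug_c_handle (a point): Middle of mug_c's handle, 55 out from the mug's axis, 45 above its underside.
- pad_c: Flush dark rubber disc, diameter 112, on the drip tray (no step), one of three 130 apart. Origin: its centre, on the tray top. x points from its centre to its white tick, a line 20 by 6 from 34 to 54 out; each pad is turned differently. A mug belongs centred on it, the mug's x along the pad's x.
- bow_a: Pot bow handle, 90 g: aluminium strip 20 wide (x), 4 thick, bent like a roof with legs. Origin: under the ridge, 6 above the axis of its peg, 7 above that of the bar when draped. Slopes fall 35 deg to y = +-33, then legs, with round eyes, to 96 below the origin; inside width 60, outside 76. Peg or bar runs along its x. z up; half a turn about z makes no difference. Starts on a peg.
- bow_a_grip (a point): Centre of bow_a's black plastic thumb grip, 22 above the bow's origin: a block 14 (x) by 28 (y) by 36 high, from 4 to 40 above the origin. Pinch it from above across its 28 mm width (closing along y), TCP about 25 above the bow's origin. Axes as the bow's.
- bow_b: Pot bow handle, 90 g: aluminium strip 20 wide (x), 4 thick, bent like a roof with legs. Origin: under the ridge, 6 above the axis of its peg, 7 above that of the bar when draped. Slopes fall 35 deg to y = +-33, then legs, with round eyes, to 96 below the origin; inside width 60, outside 76. Peg or bar runs along its x. z up; half a turn about z makes no difference. Starts on a peg.
- bow_b_grip (a point): Centre of bow_b's black plastic thumb grip, 22 above the bow's origin: a block 14 (x) by 28 (y) by 36 high, from 4 to 40 above the origin. Pinch it from above across its 28 mm width (closing along y), TCP about 25 above the bow's origin. Axes as the bow's.
- stand: Hook stand fixed to the table, base 110 by 200; origin on the table, z up. Two pegs, 10 thick, run along its -x at y = +-55, axis 150 above the table, from x = +45 to x = -45, their tips turned up 12. Nothing of it stands higher than 167. Stand and drying bar change sides from start to start.
- rail: Drying bar fixed to the table: round horizontal bar 12 thick, 240 long along its own x, axis 140 above the table, a post at each end (x = +-120). Origin: on the table below the bar's middle. No part is higher than 146.
- rail_mid (a point): Middle of the drying bar, on its axis; x along the bar, z up.
- tray: Drip tray fixed to the table: flat grey plate 130 (x) by 380 (y), 6 thick, no rim. Origin: centre of its underside, on the table. Its three pads lie at y = +130, 0 and -130.
- pot: Bystander: steel cook pot, diameter 120, height 85, two side loops, beside the robot. Origin: centre of underside.
- bowl: Bystander: silicone bowl, diameter 130, height 45, on the other side of the robot. Origin: centre of underside.
- spork: Bystander: orange spork lying flat beyond the tray, 145 long, along its x.
There are look-alikes about, which are no part of the job. Leave any purple look-alike of the bow_a alone.

How it is judged (in metres and radians):
At the end, for the whole second after the job is handed in: Every mug stands upright (6 deg) and still on the tray, axis within 15 mm of a pad's centre, handle within 10 deg of that pad's tick; both bow handles hang still astride the drying bar between its posts, ridge on the bar, within 23 deg of square to it and 17 deg of upright (((horizontal distance between mug_a and pad_a below 0.015 m and angle between the x axis of mug_a and the x axis of pad_a, either way round below 0.18 rad and x of mug_a_handle in the frame of pad_a above 0.03 m and z of mug_a in the frame of pad_a below 0.006 m) or (horizontal distance between mug_a and pad_b below 0.015 m and angle between the x axis of mug_a and the x axis of pad_b, either way round below 0.18 rad and x of mug_a_handle in the frame of pad_b above 0.03 m and z of mug_a in the frame of pad_b below 0.006 m) or (horizontal distance between mug_a and pad_c below 0.015 m and angle between the x axis of mug_a and the x axis of pad_c, either way round below 0.18 rad and x of mug_a_handle in the frame of pad_c above 0.03 m and z of mug_a in the frame of pad_c below 0.006 m)) and angle between each of mug_a, mug_b, mug_c's own z axis and vertical below 0.1 rad and linear speed of each of mug_a, mug_b, mug_c below 0.03 m/s and ((horizontal distance between mug_b and pad_a below 0.015 m and angle between the x axis of mug_b and the x axis of pad_a, either way round below 0.18 rad and x of mug_b_handle in the frame of pad_a above 0.03 m and z of mug_b in the frame of pad_a below 0.006 m) or (horizontal distance between mug_b and pad_b below 0.015 m and angle between the x axis of mug_b and the x axis of pad_b, either way round below 0.18 rad and x of mug_b_handle in the frame of pad_b above 0.03 m and z of mug_b in the frame of pad_b below 0.006 m) or (horizontal distance between mug_b and pad_c below 0.015 m and angle between the x axis of mug_b and the x axis of pad_c, either way round below 0.18 rad and x of mug_b_handle in the frame of pad_c above 0.03 m and z of mug_b in the frame of pad_c below 0.006 m)) and ((horizontal distance between mug_c and pad_a below 0.015 m and angle between the x axis of mug_c and the x axis of pad_a, either way round below 0.18 rad and x of mug_c_handle in the frame of pad_a above 0.03 m and z of mug_c in the frame of pad_a below 0.006 m) or (horizontal distance between mug_c and pad_b below 0.015 m and angle between the x axis of mug_c and the x axis of pad_b, either way round below 0.18 rad and x of mug_c_handle in the frame of pad_b above 0.03 m and z of mug_c in the frame of pad_b below 0.006 m) or (horizontal distance between mug_c and pad_c below 0.015 m and angle between the x axis of mug_c and the x axis of pad_c, either way round below 0.18 rad and x of mug_c_handle in the frame of pad_c above 0.03 m and z of mug_c in the frame of pad_c below 0.006 m)) and z of bow_a in the frame of rail_mid between 0.002 and 0.015 m and y of bow_a in the frame of rail_mid between -0.015 and 0.015 m and x of bow_a in the frame of rail_mid between -0.115 and 0.115 m and angle between the x axis of each of bow_a, bow_b and the x axis of rail_mid, either way round below 0.4 rad and angle between each of bow_a, bow_b's own z axis and vertical below 0.3 rad and linear speed of each of bow_a, bow_b below 0.05 m/s and z of bow_b in the frame of rail_mid between 0.002 and 0.015 m and y of bow_b in the frame of rail_mid between -0.015 and 0.015 m and x of bow_b in the frame of rail_mid between -0.115 and 0.115 m); the robot touches nothing.
It fails at once if the pot is moved more than 40 mm (distance of pot from where it was at the start of the episode above 0.04 m).
It fails at once if the bowl is moved more than 40 mm (distance of bowl from where it was at the start of the episode above 0.04 m).
It fails at once if the spork is moved more than 40 mm (distance of spork from where it was at the start of the episode above 0.04 m).
Of mug_a, mug_b, mug_c only 2 to 3 are there at a start; the rules pass over those that are not, and their reading is None.
At some moment in a run one of mug_a, mug_b, mug_c may be knocked a few centimetres aside while the robot is not near it.
It also fails if it takes over 210 s, if anything falls off the work surface, if the arm or the gripper's body presses on something with over 40 N, if the wrist force passes 120 N, or if a joint passes its speed limit or range.

## Working session

There is one attempt and no reset: what is moved stays moved. The work goes in short steps, Python scripts to look and compute and a shell command to move; the robot and the scene stay as the last step left them, time stands still between calls to the robot, and variables do not carry over. Pictures are saved under pics/ and viewed, and the job is handed in when it is done.

```bash
ls; mkdir -p pics; python3 - <<'E'
from rig import env,cams
import cv2
print(env.state())
for n in ("scene","top"):
    print(cams.camera_info(n))
    p,d=cams.grab_frame(n); cv2.imwrite(f"pics/{n}0.png",p)
E
```

```text
pics
{'time_s': 0.0, 'joint_pos': array([-1.42611245,  0.47775903,  0.02235227,  1.55647605, -0.01150119,
        1.10930136, -0.08313399]), 'dq': array([ 0.0018838 ,  0.00155192,  0.00142248, -0.00042543,  0.00081093,
       -0.00086822,  0.00014519]), 'joint_torque': array([-6.67598124e-04, -5.96446180e+01,  1.60775386e+00, -2.81192708e+01,
        1.24980760e-02,  9.39849357e-03,  6.46224919e-06]), 'ee_pos': array([168.69541438, 652.99127604, 249.04308541]), 'eef_rot': array([-3.96041930e-01, -3.11643682e+00,  2.84807126e-03]), 'contact_force': array([-0.06150976,  0.67528448, -0.56219281]), 'ft_torque': array([ 0.03834025, -0.02558394,  0.02675422]), 'opening': 0.998008050987552}
{'fx': 414.35621797005166, 'fy': 414.35621797005166, 'cx': 324.59451325394974, 'cy': 198.70391802894105, 'xyz': array([1248.09118394, -576.77857816,  861.24536431]), 'attitude': array([-2.05847399, -1.02420963,  0.49130538])}
{'fx': 478.7505638433653, 'fy': 478.7505638433653, 'cx': 320.77058619011086, 'cy': 198.88325235269622, 'xyz': array([ 236.90169879,  -43.59142078, 1590.7095175 ]), 'attitude': array([-2.12162704,  2.11175496, -0.18815627])}
```

View pics/scene0.png

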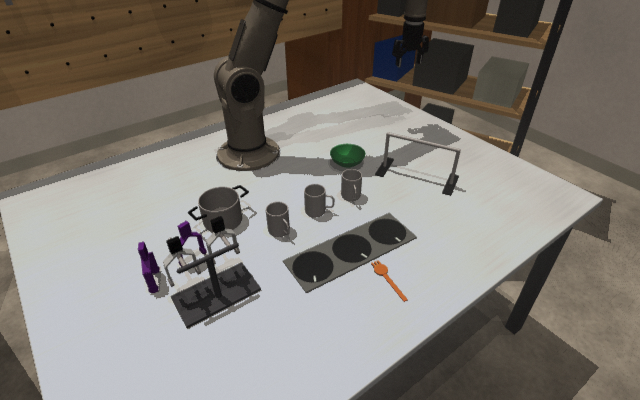

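View pics/top0.png

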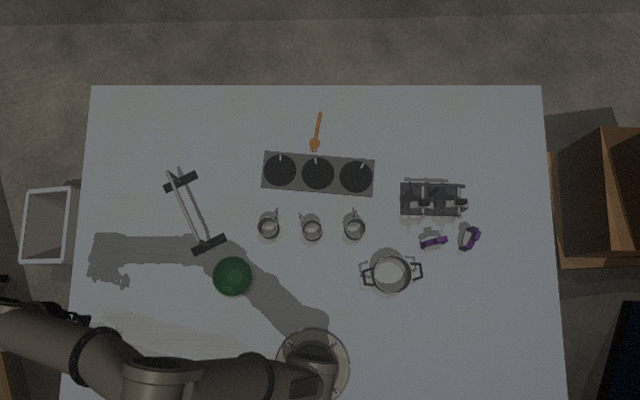

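Scene picture: three mugs at (278,218), (316,200) and (351,185); pads at (313,266), (352,248) and (388,231); the drying bar at (422,165). Black-gripped bows hang on the stand at about (175,245) and (217,225). Two purple look-alikes are at (150,265) and (190,235).

```bash
cat > h.py <<'E'
import numpy as np, cv2
from scipy.spatial.transform import Rotation as R
from rig import env,cams,spotter
class View:
    def __init__(s,n,name=None):
        s.n=n; s.p,s.d=cams.grab_frame(n); i=cams.camera_info(n); s.i=i
        s.Rm=R.from_rotvec(i["attitude"]).as_matrix(); s.t=np.array(i["xyz"])
        v,u=np.mgrid[0:400,0:640]
        P=np.stack([(u-i["cx"])/i["fx"]*s.d,(v-i["cy"])/i["fy"]*s.d,s.d],-1)
        s.W=P@s.Rm.T+s.t; s.W[s.d<=0]=np.nan
        if name: cv2.imwrite(f"pics/{name}.png",s.p)
    def proj(s,X):
        c=(np.atleast_2d(X)-s.t)@s.Rm
        return np.stack([c[:,0]/c[:,2]*s.i["fx"]+s.i["cx"],c[:,1]/c[:,2]*s.i["fy"]+s.i["cy"]],-1)
    def ray(s,u,v,z):
        r=s.Rm@np.array([(u-s.i["cx"])/s.i["fx"],(v-s.i["cy"])/s.i["fy"],1]); return s.t+r*(z-s.t[2])/r[2]
    def crop(s,c,r,w,h,k,name):
        a=s.p[r:r+h,c:c+w]; a=np.clip(a.astype(float)*1.5,0,255).astype(np.uint8)
        cv2.imwrite(f"pics/{name}.png",cv2.resize(a,None,fx=k,fy=k,interpolation=cv2.INTER_CUBIC))
E
python3 - <<'E'
from h import *
for n in("scene","top"):
    V=View(n)
    if n=="scene": V.crop(130,200,140,130,5,"stand_s"); V.crop(255,160,190,135,4,"mid_s"); V.crop(360,120,110,85,6,"rail_s")
    else: V.crop(240,100,160,160,5,"mid_t");V.crop(380,160,110,100,6,"stand_t")
    # table check
    print(n, np.nanmedian(V.W[150:160,400:420] if n=="top" else V.W[330:350,300:320],axis=(0,1)))
    for q in("bow_a","bow_a_grip","mug_a","mug_a_handle","pad_a","stand","rail","rail_mid","tray"):
        zz={"bow_a":156,"bow_a_grip":178,"mug_a":0,"mug_a_handle":45,"pad_a":6,"stand":0,"rail":0,"rail_mid":140,"tray":0}[q]
        for o in spotter.spot_point(n,q):
            r,c=o["centre"]; u,v=c*640,r*400
            print(n,q,round(o["p"],2),(round(u),round(v)),V.ray(u,v,zz)[:2].round(0))
E
```

```text
scene [ 7.92501349e+02 -2.79265652e+02  3.92941314e-01]
scene bow_a 0.81 (144, 253) [ 458. -510.]
scene bow_a 0.76 (185, 236) [ 462. -412.]
scene bow_a 0.74 (174, 253) [ 501. -454.]
scene bow_a 0.7 (220, 231) [ 497. -335.]
scene bow_a_grip 0.93 (184, 230) [ 465. -411.]
scene bow_a_grip 0.69 (144, 253) [ 484. -512.]
scene bow_a_grip 0.64 (313, 268) [ 748. -234.]
scene bow_a_grip 0.59 (217, 222) [ 485. -334.]
scene bow_a_grip 0.46 (288, 231) [ 618. -213.]
scene mug_a 0.96 (279, 229) [ 431. -135.]
scene mug_a 0.88 (316, 210) [426.   8.]
scene mug_a 0.65 (348, 198) [444. 126.]
scene mug_a_handle 0.57 (288, 231) [ 494. -142.]
scene pad_a 0.89 (389, 229) [635. 126.]
scene pad_a 0.74 (350, 246) [621. -13.]
scene stand 0.89 (212, 285) [ 507. -390.]
scene rail_mid 0.72 (425, 139) [486. 421.]
scene tray 0.91 (352, 248) [625.  -9.]
scene tray 0.53 (279, 228) [ 425. -134.]
top [ 6.98141245e+02 -3.27423966e+02 -4.72018204e-01]
top bow_a 0.78 (470, 240) [ 388. -473.]
top bow_a 0.56 (424, 206) [ 491. -339.]
top bow_a 0.56 (457, 206) [ 491. -438.]
top bow_a 0.44 (436, 238) [ 393. -372.]
top bow_a_grip 0.71 (439, 239) [ 388. -374.]
top bow_a_grip 0.71 (312, 233) [405.  -0.]
top bow_a_grip 0.6 (479, 233) [ 405. -494.]
top bow_a_grip 0.53 (424, 202) [ 500. -335.]
top mug_a 0.91 (313, 233) [424.   0.]
top mug_a 0.77 (356, 229) [ 438. -141.]
top mug_a 0.66 (273, 230) [435. 136.]
top mug_a_handle 0.89 (353, 212) [ 491. -129.]
top mug_a_handle 0.39 (356, 233) [ 421. -140.]
top mug_a_handle 0.2 (232, 276) [282. 257.]
top pad_a 0.96 (317, 171) [638.  -9.]
top pad_a 0.82 (352, 174) [ 627. -129.]
top pad_a 0.59 (286, 169) [645.  96.]
top pad_a 0.54 (314, 235) [419.  -2.]
top stand 0.84 (431, 207) [ 514. -396.]
top stand 0.72 (301, 217) [481.  43.]
top rail 0.94 (194, 211) [500. 403.]
top rail 0.33 (456, 207) [ 516. -478.]
top rail 0.16 (353, 234) [ 423. -132.]
top rail_mid 0.83 (182, 206) [490. 403.]
```

View pics/stand_s.png

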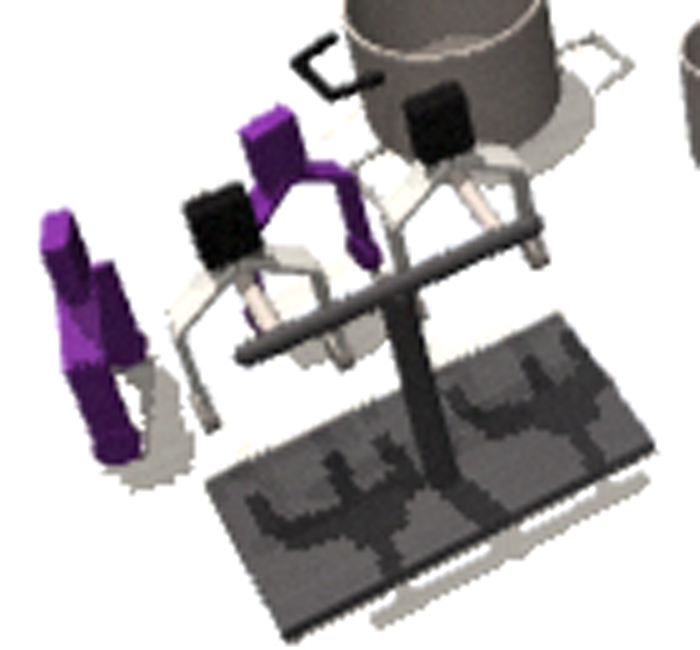

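View pics/stand_t.png

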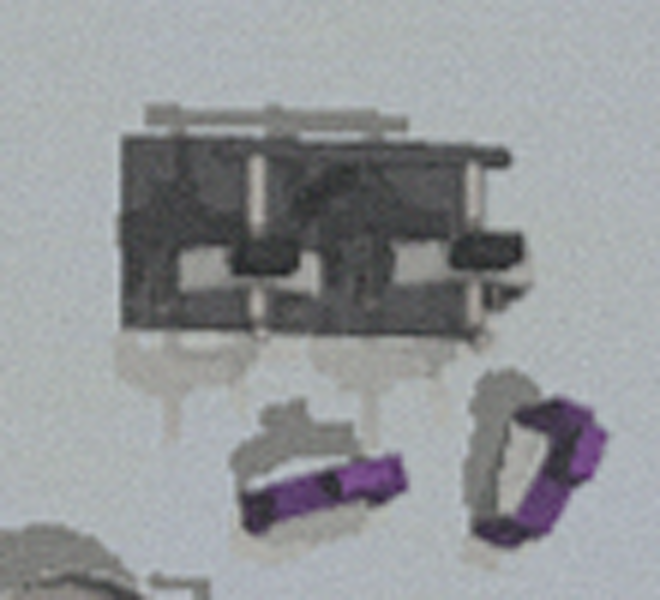

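View pics/mid_s.png

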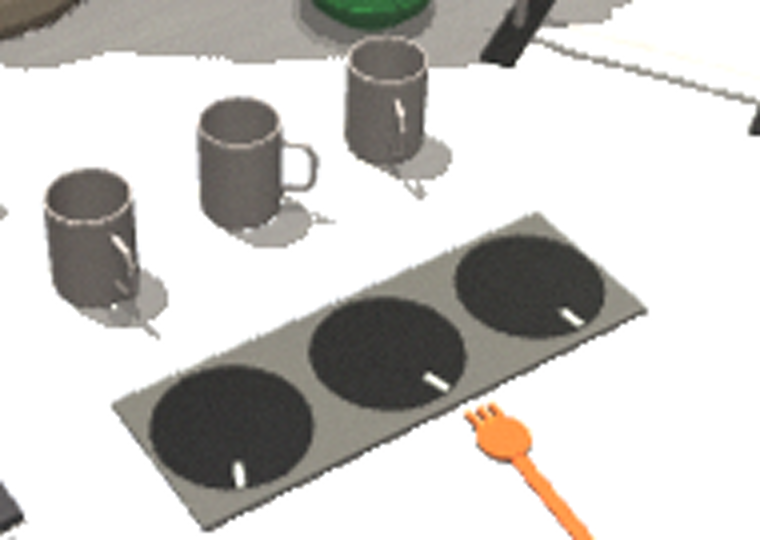

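View pics/mid_t.png

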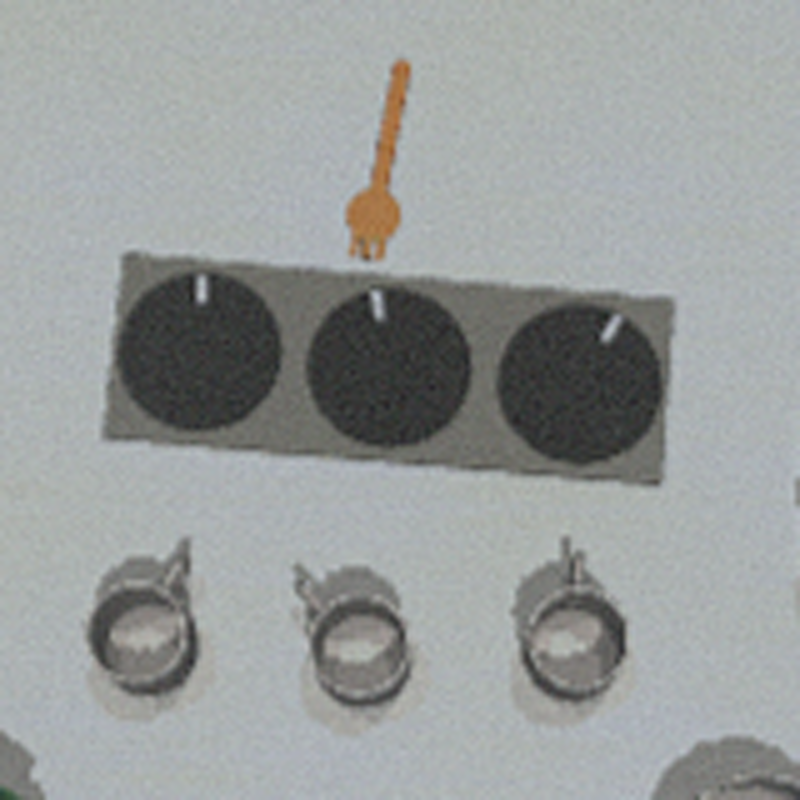

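View pics/rail_s.png

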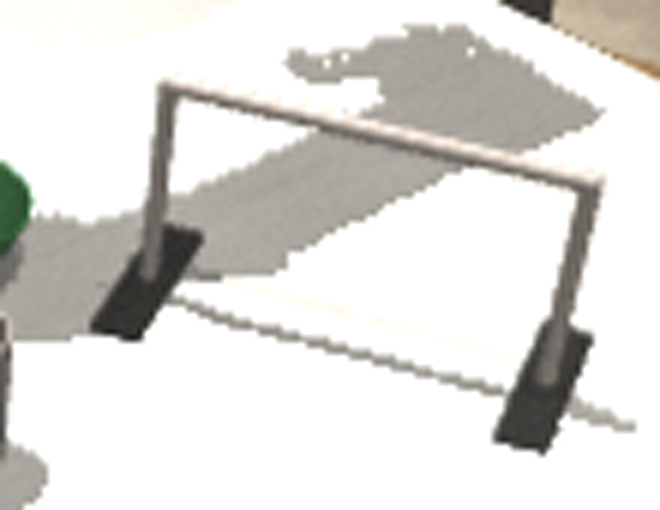

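```bash
cat > meas.py <<'E'
from h import *
from scipy.optimize import least_squares
def clouds():
    return [View("scene"),View("top")]
def mugs(Vs,guess,hand=True):
    out=[]
    for g in guess:
        r=[]
        for V in Vs:
            W=V.W; dd=np.hypot(W[...,0]-g[0],W[...,1]-g[1]); z=W[...,2]
            rim=W[(dd<48)&(z>80)&(z<92)]
            if len(rim)<8: r.append(None); continue
            f=least_squares(lambda c:np.hypot(rim[:,0]-c[0],rim[:,1]-c[1])-31.5,rim[:,:2].mean(0),loss="soft_l1",f_scale=2)
            c=f.x; dd=np.hypot(W[...,0]-c[0],W[...,1]-c[1])
            h=W[(dd>40)&(dd<68)&(z>22)&(z<80)]
            a=None
            if len(h)>2:
                m=h[:,:2]-c; a=np.degrees(np.arctan2(*(m/np.linalg.norm(m,axis=1)[:,None]).mean(0)[::-1]))
            r.append((c.round(1),a and round(a,1),len(rim),len(h),round(np.median(rim[:,2]),1)))
        out.append(r)
    return out
def pads(Vs,guess):
    for V in Vs:
        g=V.p.max(-1).astype(float)
        W=V.W
        for q in guess:
            v,u=np.mgrid[0:400,0:640]
            # ray-plane z=6
            ray=np.stack([(u-V.i["cx"])/V.i["fx"],(v-V.i["cy"])/V.i["fy"],np.ones(u.shape)],-1)@V.Rm.T
            P=V.t+ray*((6-V.t[2])/ray[...,2])[...,None]
            dd=np.hypot(P[...,0]-q[0],P[...,1]-q[1])
            near=(dd<75)&(abs(W[...,2]-6)<8)
            tray=np.percentile(g[near],75); dark=np.percentile(g[near],20); th=(tray+dark)/2
            blob=(near&(g<th)).astype(np.uint8)
            k,lab,st,ce=cv2.connectedComponentsWithStats(blob)
            j=1+np.argmax(st[1:,4]); pts=cv2.convexHull(np.argwhere(lab==j)[:,::-1].astype(np.int32))[:,0]
            hp=P[pts[:,1],pts[:,0],:2]
            c=least_squares(lambda c:np.hypot(*(hp-c[:2]).T)-c[2],[*q,56],loss="soft_l1").x
            d2=np.hypot(P[...,0]-c[0],P[...,1]-c[1])
            t=P[(d2<50)&(d2>30)&(g>th)][:,:2]
            m=t.mean(0)-c[:2] if len(t) else np.array([np.nan]*2)
            print(V.n,"pad",c.round(1),"tick",np.degrees(np.arctan2(m[1],m[0])).round(1),np.hypot(*m).round(0),len(t))
E
python3 - <<'E'
from meas import *
Vs=clouds()
G=[(435,136),(424,0),(438,-138)]
for g,r in zip(G,mugs(Vs,G)): print(g,r)
pads(Vs,[(642,110),(630,-10),(620,-140)])
# bows
for V in Vs:
    W=V.W; p=V.p.astype(int)
    sat=p.max(-1)-p.min(-1)
    for q in [(495,-335),(500,-440)]:
        dd=np.hypot(W[...,0]-q[0],W[...,1]-q[1]); z=W[...,2]
        m=(dd<60)&(z>150)&(sat<60)
        X=W[m]; 
        top=X[X[:,2]>188]
        print(V.n,q,len(X),X[:,2].max().round(1),"top",top.mean(0).round(1),top.min(0).round(1),top.max(0).round(1),len(top))
        X=W[(dd<50)&(z>163)&(z<196)]
        print("  grip",X.mean(0).round(1),X.min(0).round(1),X.max(0).round(1),len(X))
    dd=np.hypot(W[...,0]-490,W[...,1]-405)
    X=W[(dd<150)&(W[...,2]>130)&(W[...,2]<155)]
    c=X.mean(0); u=np.linalg.svd(X[:,:2]-c[:2],full_matrices=False)[2][0]
    s=(X[:,:2]-c[:2])@u
    print("rail",c.round(1),np.degrees(np.arctan2(u[1],u[0])).round(1),"mid",(c[:2]+u*(s.min()+s.max())/2).round(1),s.max()-s.min(),len(X))
    X=W[(abs(W[...,0]-510)<150)&(abs(W[...,1]+390)<130)&(W[...,2]>140)&(W[...,2]<175)]
    np.save(f"/tmp/st_{V.n}.npy",X)
E
```

```text
(435, 136) [(array([435.3, 142.4]), np.float64(-27.2), 85, 26, np.float64(83.3)), (array([438. , 146.8]), np.float64(-27.5), 62, 19, np.float64(85.2))]
(424, 0) [(array([4.282e+02, 2.000e-01]), np.float64(43.5), 86, 35, np.float64(83.6)), (array([430.7,   4.7]), np.float64(44.9), 54, 17, np.float64(84.3))]
(438, -138) [(array([ 433.2, -138.9]), np.float64(-1.5), 102, 37, np.float64(84.2)), (array([ 435.4, -133.8]), np.float64(-1.6), 57, 15, np.float64(84.3))]
scene pad [637.8 115.1  55.7] tick 0.9 42.0 14
scene pad [627.3 -14.4  55.7] tick 11.4 42.0 15
scene pad [ 616.4 -143.7   55.9] tick -29.8 42.0 15
top pad [641.2 118.2  55.2] tick -1.6 42.0 15
top pad [630.3 -11.7  55.4] tick 10.8 43.0 13
top pad [ 619.3 -140.9   55.2] tick -29.8 41.0 14
scene (495, -335) 294 199.6 top [ 498.3 -338.8  194.8] [ 488.8 -351.4  188.7] [ 504.3 -325.2  199.6] 70
  grip [ 501.  -339.4  180.7] [ 488.8 -352.3  163.4] [ 505.7 -324.6  195.9] 138
scene (500, -440) 401 198.7 top [ 502.2 -448.3  194.8] [ 489.2 -461.5  188.1] [ 508.5 -434.1  198.7] 86
  grip [ 503.3 -448.8  180. ] [ 453.7 -462.   163.2] [ 508.9 -434.1  196. ] 157
rail [495.6 398.5 142.1] 26.8 mid [491.6 396.5] 250.56564138177282 289
top (495, -335) 149 200.7 top [ 498.5 -333.   195.2] [ 490.9 -346.2  188.6] [ 505.3 -319.5  200.7] 49
  grip [ 491.  -332.4  183.2] [ 458.8 -346.2  163.4] [ 505.3 -319.7  196. ] 61
top (500, -440) 200 202.3 top [ 501.5 -443.4  194.9] [ 494.2 -456.5  188.3] [ 508.9 -429.8  202.3] 50
  grip [ 495.6 -441.5  182. ] [ 456.4 -456.5  163.1] [ 509.2 -429.5  195.9] 61
rail [491.5 401.1 144.6] -153.2 mid [493.5 402.1] 248.0237420814734 317
```

```bash
cat > to.py <<'E'
import sys; from h import *
x,y,z,yaw=map(float,sys.argv[1:5])   # yaw: world direction of tool y (deg), mod 180 unless 5th arg
s=env.state(); Rc=R.from_rotvec(s["eef_rot"]).as_matrix()
cur=np.degrees(np.arctan2(Rc[1,1],Rc[0,1]))
d=yaw-cur; m=180 if len(sys.argv)<6 else 360
d=(d+m/2)%m-m/2
t=Rc.T@(np.array([x,y,z])-s["ee_pos"])
print("pos",s["ee_pos"].round(1),"tooly",cur.round(1),"tilt",np.degrees(np.arccos(-Rc[2,2])).round(1),"F",s["contact_force"].round(1),"open",round(s["opening"],3),"q",s["joint_pos"].round(2))
print("shift",t.round(1),"spin",round(-d,1),"t",round(s["time_s"],1))
E
python3 to.py 498.4 -336 300 92
python3 - <<'E'
import numpy as np
for n in("scene","top"):
    X=np.load(f"/tmp/st_{n}.npy")
    # crossbar: z 145-160, x>525
    Y=X[(X[:,0]>532)&(X[:,2]<166)]
    u=np.polyfit(Y[:,1],Y[:,0],1); print(n,len(Y),"yaw",np.degrees(np.arctan(-u[0])).round(1),Y.min(0).round(),Y.max(0).round(),Y.mean(0).round())
E
```

```text
pos [168.8 653.6 250. ] tooly 75.5 tilt 0.0 F [-0.3 -0.  -1.1] open 0.997 q [-1.43  0.48  0.02  1.56 -0.01  1.11 -0.08]
shift [-566.6 -875.7  -50. ] spin -16.5 t 1.2
scene 414 yaw -1.2 [ 532. -470.  141.] [ 564. -320.  159.] [ 556. -397.  154.]
top 231 yaw -1.2 [ 532. -465.  141.] [ 564. -314.  163.] [ 554. -389.  154.]
```

```bash
python3 to.py 500 350 310 89;  python3 - <<'E'
from meas import *
for V in clouds():
    for q in [(498,-336),(502,-446)]:
        W=V.W; dd=np.hypot(W[...,0]-q[0],W[...,1]-q[1]); m=(dd<25)&(W[...,2]>190)
        X=W[m][:,:2]; c=X.mean(0); u=np.linalg.svd(X-c)[2][0]; print(V.n,c.round(1),np.degrees(np.arctan(u[1]/u[0])).round(1))
        r=cv2.minAreaRect(X.astype(np.float32)); print(r)
E
```

```text
pos [168.8 653.6 250. ] tooly 75.5 tilt 0.0 F [-0.3 -0.  -1.1] open 0.997 q [-1.43  0.48  0.02  1.56 -0.01  1.11 -0.08]
shift [-396.6 -211.1  -60. ] spin -13.5 t 1.2
scene [ 498.2 -338.5] -88.8
((496.112060546875, -338.5052490234375), (26.506011962890625, 16.09825897216797), 86.2055892944336)
scene [ 501.5 -448.2] 85.5
((500.177734375, -448.21185302734375), (16.630573272705078, 27.183002471923828), 5.069904804229736)
top [ 498.5 -333. ] -89.7
((498.67376708984375, -332.974853515625), (13.439382553100586, 27.593229293823242), 3.974045753479004)
top [ 502.2 -442.8] 89.6
((502.0347900390625, -442.90179443359375), (26.102746963500977, 13.882346153259277), 88.57892608642578)
```

```bash
python3 -m jog '[-60,-30,-30,-5,-120,-62,-60,-10,-170,-90,-60,-13.5,-220,-117,-60,-13.5,-270,-144,-60,-13.5]' 1; python3 -m jog '[-50,-26,0,0,-100,-53,0,0,-127,-67,0,0,-127,-67,0,0]'; python3 to.py 497.5 -335.8 310 89
```

```text
time_s: 1.92
ee_pos: [392.2, 448.4, 310.6]
eef_rot: [0.027, 3.141, 0.002]
contact_force: [0.7, 0.8, -0.0]
opening: 1.001
time_s: 2.42
ee_pos: [519.2, 378.0, 309.9]
eef_rot: [0.036, 3.14, -0.002]
contact_force: [0.7, 0.4, 0.2]
opening: 1.0
pos [519.2 378.  309.9] tooly 88.7 tilt 0.1 F [0.7 0.4 0.2] open 1.0 q [-0.83  0.38  0.14  1.58 -0.05  1.19  0.87]
shift [ 5.500e+00 -7.141e+02  7.000e-01] spin -0.3 t 2.4
```

```bash
python3 -m jog '[0,-55,0,0,0,-110,0,0,0,-165,0,0,0,-220,0,0,2,-275,0,0]';python3 -m jog '[0,-55,0,0,0,-110,0,0,0,-165,0,0,0,-220,0,0,2,-275,0,0]'; python3 -m jog '[1,-50,0,0,1,-100,0,0,1,-140,0,0,2,-164,0,0,2,-164,0,0]'; python3 to.py 497.5 -335.8 181 89
```

```text
time_s: 3.05
ee_pos: [509.0, 105.4, 310.2]
eef_rot: [0.024, 3.141, 0.001]
contact_force: [0.8, -0.3, -0.5]
opening: 0.999
time_s: 3.68
ee_pos: [503.1, -169.2, 310.2]
eef_rot: [0.023, 3.141, 0.001]
contact_force: [0.4, -0.8, -1.1]
opening: 0.998
time_s: 4.3
ee_pos: [498.0, -333.7, 309.9]
eef_rot: [-0.03, -3.141, 0.0]
contact_force: [-0.5, 1.0, 0.1]
opening: 1.002
pos [ 498.  -333.7  309.9] tooly 88.9 tilt 0.0 F [-0.5  1.   0.1] open 1.002 q [ 0.08  0.33  0.53  1.7  -0.18  1.16  2.21]
shift [  0.4  -2.  128.9] spin -0.1 t 4.3
```

```bash
python3 - <<'E'
from h import *
V=View("scene"); V.crop(130,130,160,150,5,"g1")
T=View("top"); T.crop(370,150,140,110,5,"g1t")
s=env.state(); print(s["ee_pos"])
E
```

```text
[ 498.92236092 -331.28421379  309.77020106]
```

View pics/g1.png

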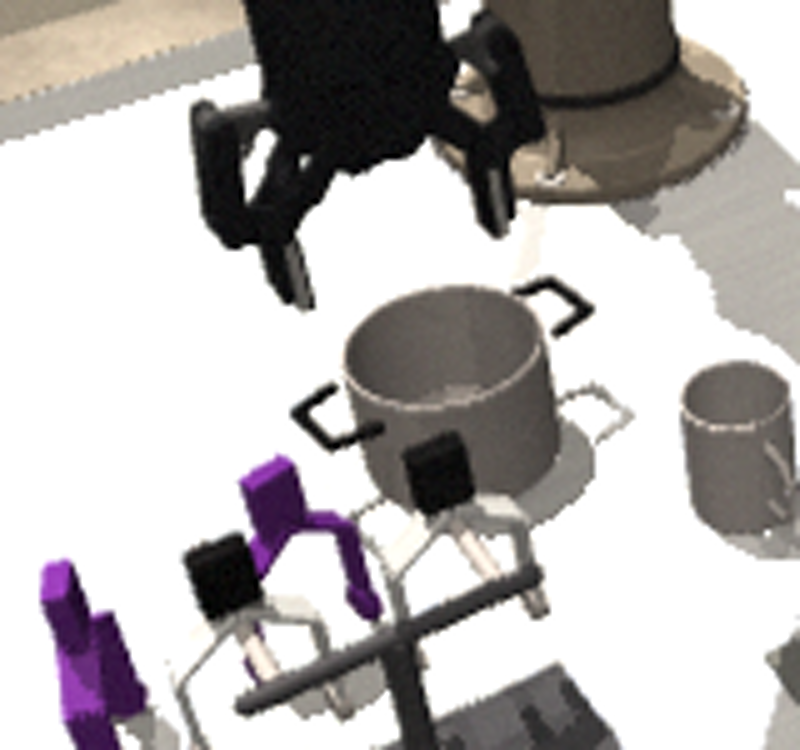

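```bash
python3 - <<'E'
from h import *
V=View("scene");s=env.state(); p=s["ee_pos"]
print(V.proj(p+[0,0,-6]),V.proj(p+[0,0,-19]))
for y in(-48,48): print(V.proj(p+[0,y,-6]))
E
python3 to.py 497.5 -335.8 181 89
```

```text
[[211.60928678 182.87555618]] [[212.60516719 187.47219468]]
[[191.34444259 190.80912301]]
[[230.92078633 175.31521815]]
pos [ 499.  -331.   309.8] tooly 89.2 tilt 0.1 F [-0.   0.2  0.2] open 1.003 q [ 0.07  0.33  0.53  1.7  -0.18  1.16  2.21]
shift [  1.5  -5.  128.8] spin 0.2 t 4.5
```

```bash
python3 -m jog '[1,-3,30,0,1,-3,60,0,1,-3,90,0,1,-3,90,0]' ; python3 to.py 497.5 -334.5 181 89; python3 - <<'E'
from h import *
V=View("scene"); V.crop(150,170,120,110,6,"g2")
E
```

```text
time_s: 4.95
ee_pos: [496.7, -333.4, 218.1]
eef_rot: [-0.023, -3.138, -0.005]
contact_force: [-0.3, 0.7, 0.6]
opening: 0.997
pos [ 496.7 -333.4  218.1] tooly 89.2 tilt 0.3 F [-0.3  0.7  0.6] open 0.997 q [ 0.11  0.42  0.5   1.8  -0.23  0.99  2.26]
shift [-0.9 -1.2 37.1] spin 0.2 t 5.0
```

View pics/g2.png

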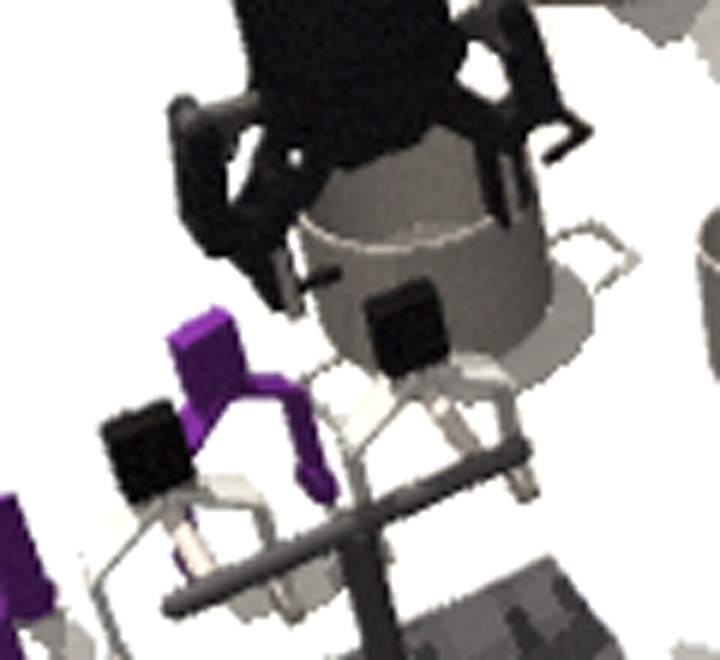

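```bash
python3 -m jog '[0,-1,20,0,0,-1,37,0,0,-1,37,0]'; python3 -m jog '[0,0,0,0,0,0,0,0,0,0,0,0,0,0,0,0,0,0,0,0]' 0 40;python3 -m jog '[0,0,0,0,0,0,0,0,0,0,0,0,0,0,0,0]'; python3 to.py 497.5 -334.5 181 89; python3 - <<'E'
from h import *
V=View("scene"); V.crop(150,170,120,110,6,"g3")
E
```

```text
time_s: 5.38
ee_pos: [497.0, -336.4, 182.5]
eef_rot: [-0.026, -3.14, -0.001]
contact_force: [-0.9, 0.4, -0.1]
opening: 0.998
time_s: 6.0
ee_pos: [497.5, -336.7, 183.5]
eef_rot: [0.027, 3.141, 0.001]
contact_force: [-0.7, 1.7, 5.0]
opening: 0.319
time_s: 6.5
ee_pos: [497.5, -336.7, 183.5]
eef_rot: [0.027, 3.141, 0.001]
contact_force: [-1.1, 3.0, 5.7]
opening: 0.321
pos [ 497.5 -336.7  183.5] tooly 89.0 tilt 0.1 F [-1.1  3.   5.7] open 0.321 q [ 0.13  0.46  0.48  1.83 -0.26  0.92  2.28]
shift [0.  2.2 2.5] spin 0.0 t 6.5
```

View pics/g3.png

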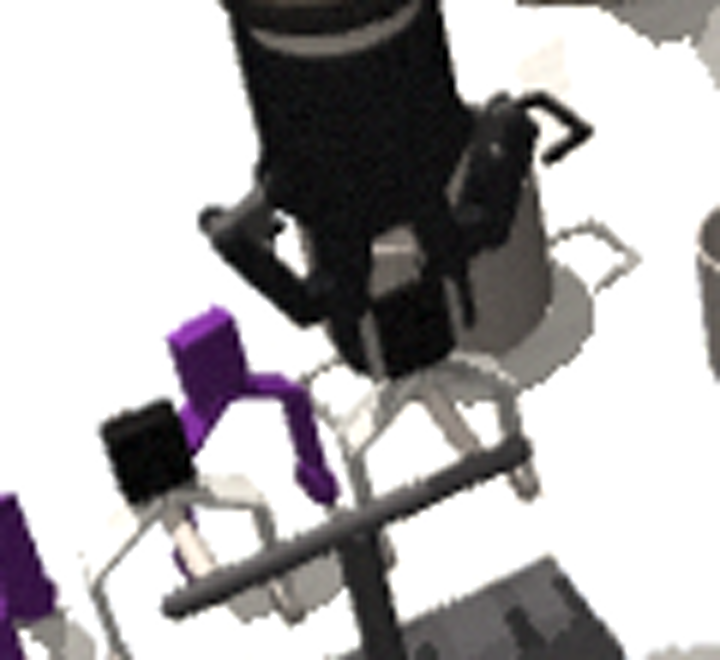

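```bash
python3 -m jog '[0,0,-20,0,0,0,-50,0,0,0,-80,0,0,0,-110,0,0,0,-125,0]'; python3 -m jog '[0,0,0,0,0,0,0,0]';python3 to.py 500 100 308 89; python3 - <<'E'
from h import *
V=View("scene"); V.crop(150,110,120,130,5,"g4")
E
```

```text
time_s: 7.18
ee_pos: [497.4, -337.6, 309.4]
eef_rot: [0.027, 3.14, -0.002]
contact_force: [-0.1, 0.5, -1.4]
opening: 0.322
time_s: 7.42
ee_pos: [496.7, -336.7, 306.6]
eef_rot: [-0.027, -3.14, -0.001]
contact_force: [-0.3, -0.2, -0.7]
opening: 0.321
pos [ 496.7 -336.7  306.6] tooly 89.0 tilt 0.1 F [-0.3 -0.2 -0.7] open 0.321 q [ 0.08  0.33  0.53  1.7  -0.18  1.16  2.22]
shift [  4.2 436.7  -1. ] spin 0.0 t 7.4
```

View pics/g4.png

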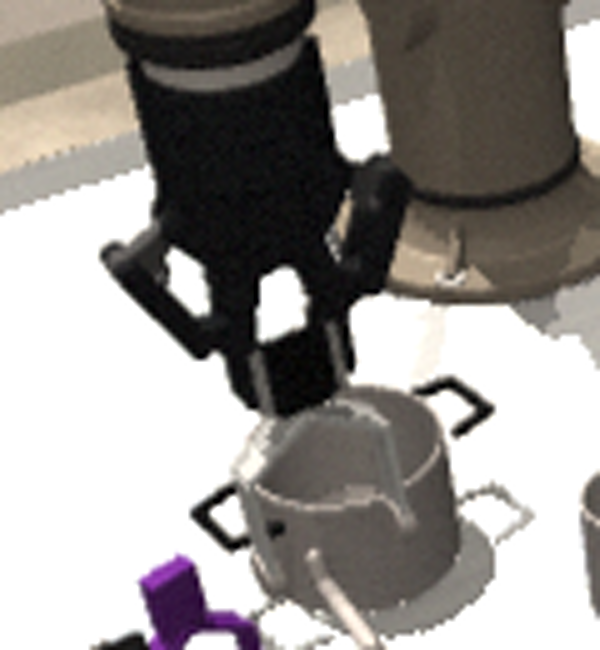

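```bash
python3 -m jog '[0,40,0,0,0,95,0,0,0,150,0,0,0,205,0,0,0,260,0,0]'; python3 -m jog '[0,55,0,0,0,110,0,0,0,165,0,0,0,220,0,0,0,275,0,0]';  python3 -m jog '[0,40,0,-9,0,70,0,-18,0,80,0,-28,0,80,0,-28]'; python3 to.py 542 425.5 308 116.8
```

```text
time_s: 8.1
ee_pos: [501.0, -75.3, 307.1]
eef_rot: [-0.027, -3.14, 0.0]
contact_force: [0.9, -0.1, -1.4]
opening: 0.32
time_s: 8.72
ee_pos: [505.8, 199.3, 307.0]
eef_rot: [-0.027, -3.14, 0.001]
contact_force: [0.5, 0.1, -0.5]
opening: 0.316
time_s: 9.22
ee_pos: [507.1, 278.4, 306.6]
eef_rot: [0.733, -3.053, 0.001]
contact_force: [-0.9, -0.9, -0.8]
opening: 0.318
pos [507.1 278.4 306.6] tooly 117.0 tilt 0.1 F [-0.9 -0.9 -0.8] open 0.318 q [-0.7   0.27  0.11  1.73 -0.03  1.15  1.46]
shift [-97.9 115.2  -1.6] spin 0.2 t 9.2
```

```bash
python3 -m jog '[-30,35,0,0,-60,70,0,0,-90,105,0,0,-98,115,0,0,-98,115,0,0]'; python3 -m jog '[0,0,0,0]'; python3 to.py 542 425.5 230 116.8; python3 - <<'E'
from h import *
V=View("scene"); V.crop(360,70,120,120,5,"r1")
T=View("top"); T.crop(130,140,130,120,5,"r1t")
s=env.state()["ee_pos"]
for v in(V,T):
  # seen bow points: strip below the gripper
  W=v.W; dd=np.hypot(W[...,0]-s[0],W[...,1]-s[1]); z=W[...,2]
  for a,b in((185,215),(215,245)):
    X=W[(dd<60)&(z>a)&(z<b)]
    if len(X)>3: print(v.n,a,X.mean(0).round(1),X.min(0).round(1),X.max(0).round(1),len(X))
  X=W[(np.hypot(W[...,0]-493,W[...,1]-401)<150)&(z>130)&(z<155)]
  c=X.mean(0); u=np.linalg.svd(X[:,:2]-c[:2],full_matrices=False)[2][0]; print(v.n,c.round(1),u.round(3), "offset of TCP from bar", ((s[:2]-c[:2])@[-u[1],u[0]]).round(1))
E
```

```text
time_s: 9.85
ee_pos: [542.8, 424.2, 307.0]
eef_rot: [0.73, -3.054, 0.002]
contact_force: [-0.4, -0.1, -0.9]
opening: 0.32
time_s: 9.98
ee_pos: [543.5, 422.4, 308.0]
eef_rot: [0.728, -3.056, 0.002]
contact_force: [0.0, -0.0, -0.5]
opening: 0.324
pos [543.5 422.4 308. ] tooly 116.8 tilt 0.1 F [ 0.  -0.  -0.5] open 0.324 q [-0.81  0.46  0.08  1.45 -0.04  1.23  1.32]
shift [-0.1  3.5 78. ] spin 0.0 t 10.0
scene 185 [548.3 408.9 200.6] [525.  381.1 185. ] [567.  461.8 214.4] 89
scene 215 [547.9 409.4 229.5] [526. 383. 215.] [565.4 458.2 244.4] 82
scene [494.6 398.1 141.9] [0.892 0.452] offset of TCP from bar -0.1
top 185 [556.7 391.2 202.2] [546.2 387.2 186.4] [567.3 395.7 214.5] 24
top 215 [557.8 392.2 230.6] [549.5 388.7 215.9] [569.6 398.6 244.9] 15
top [523.1 416.7 143.9] [-0.883 -0.469] offset of TCP from bar 4.2
```

View pics/r1.png

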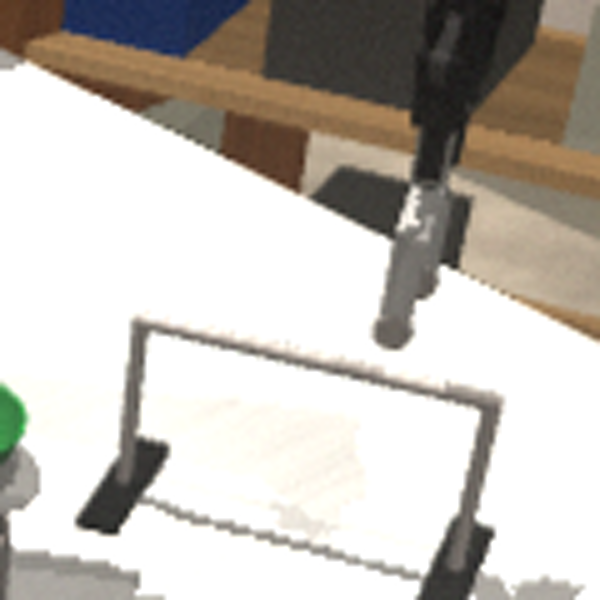

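View pics/r1t.png

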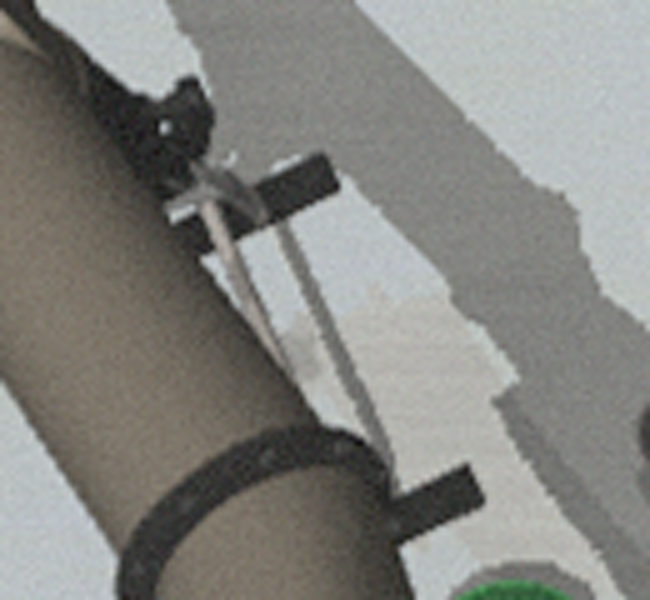

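```bash
python3 -m jog '[0,1,30,0,0,1,60,0,0,1,90,0,0,1,110,0,0,1,110,0]'; python3 to.py 542 425.5 175 116.8; python3 - <<'E'
from h import *
V=View("scene"); V.crop(360,90,120,100,6,"r2")
E
```

```text
time_s: 10.7
ee_pos: [541.9, 424.6, 196.7]
eef_rot: [0.732, -3.053, 0.002]
contact_force: [-0.1, 0.1, -2.1]
opening: 0.321
pos [541.9 424.6 196.7] tooly 117.0 tilt 0.2 F [-0.1  0.1 -2.1] open 0.321 q [-0.8   0.55  0.07  1.57 -0.04  1.03  1.32]
shift [-0.6  0.8 21.7] spin 0.2 t 10.7
```

View pics/r2.png

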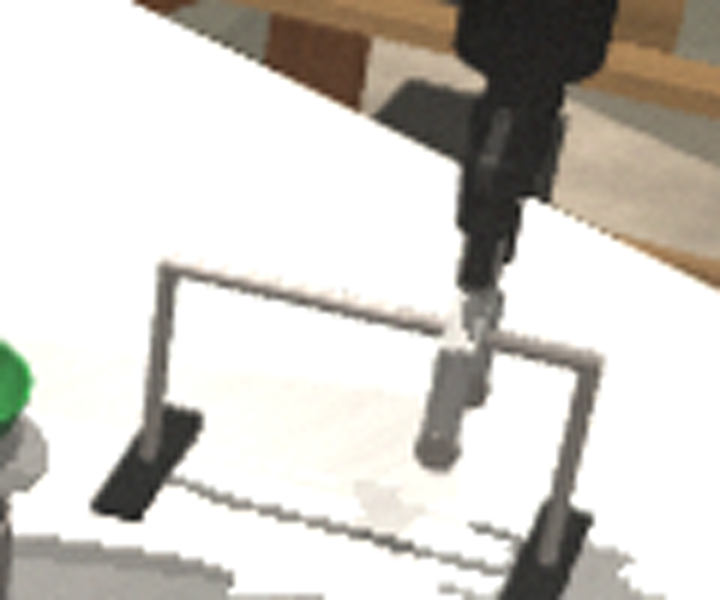

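Astride, with one leg on each side of the bar. Lowering until it touches.

```bash
python3 -m jog '[0,0,12,0,0,0,18,0,0,0,20,0,0,0,20,0]'; python3 to.py 542 425.5 175 116.8
```

```text
time_s: 11.25
ee_pos: [542.4, 425.7, 178.0]
eef_rot: [0.734, -3.055, -0.0]
contact_force: [0.4, -0.2, -0.9]
opening: 0.317
pos [542.4 425.7 178. ] tooly 117.0 tilt 0.0 F [ 0.4 -0.2 -0.9] open 0.317 q [-0.8   0.57  0.07  1.59 -0.04  0.99  1.32]
shift [0.5 0.  3. ] spin 0.2 t 11.2
```

```bash
python3 -m jog '[0,0,2,0,0,0,4,0,0,0,4,0,0,0,4,0]'; python3 to.py 542 425.5 175 116.8
```

```text
time_s: 11.75
ee_pos: [542.6, 426.3, 174.8]
eef_rot: [-0.734, 3.054, 0.002]
contact_force: [-1.2, -0.9, 6.4]
opening: 0.321
pos [542.6 426.3 174.8] tooly 117.0 tilt 0.1 F [-1.2 -0.9  6.4] open 0.321 q [-0.8   0.57  0.07  1.59 -0.04  0.98  1.32]
shift [ 0.9 -0.5 -0.2] spin 0.2 t 11.8
```

Contact at 6 N. Releasing and rising.

```bash
python3 -m jog '[0,0,0,0,0,0,0,0,0,0,0,0,0,0,0,0]' 0.8; python3 -m jog '[0,0,0,0,0,0,-25,0,0,0,-60,0,0,0,-100,0,0,0,-130,0]' 1; python3 - <<'E'
from h import *
V=View("scene"); V.crop(360,90,120,100,6,"r3")
E
python3 to.py 500 280 310 89
```

```text
time_s: 12.25
ee_pos: [542.4, 425.5, 173.8]
eef_rot: [0.734, -3.054, 0.0]
contact_force: [-0.5, -0.6, 0.8]
opening: 0.801
time_s: 12.88
ee_pos: [542.7, 425.8, 306.0]
eef_rot: [-0.733, 3.053, 0.001]
contact_force: [0.4, 0.3, -0.9]
opening: 0.999
pos [544.  426.8 310.5] tooly 117.0 tilt 0.4 F [0.9 0.9 3.6] open 1.0 q [-0.81  0.46  0.08  1.45 -0.04  1.23  1.32]
shift [ 105.8 -110.8   -0.6] spin 28.0 t 12.9
```

View pics/r3.png

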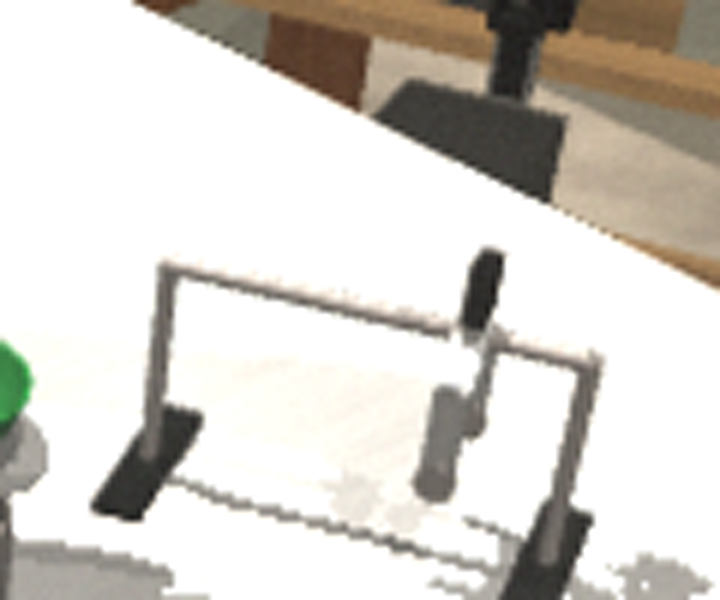

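```bash
python3 -m jog '[30,-30,0,9,60,-60,0,18,90,-95,0,28,106,-111,0,28,106,-111,0,28]'; python3 -m jog '[0,-55,0,0,0,-110,0,0,0,-165,0,0,0,-220,0,0,2,-275,0,0]';python3 -m jog '[0,-55,0,0,0,-110,0,0,0,-165,0,0,0,-220,0,0,2,-275,0,0]'; python3 -m jog '[1,-50,0,0,1,-100,0,0,1,-140,0,0,2,-174,0,0,2,-174,0,0]'; python3 to.py 501.5 -443.5 182 89
```

```text
time_s: 13.55
ee_pos: [498.4, 276.8, 304.2]
eef_rot: [0.031, 3.141, -0.0]
contact_force: [0.1, 0.5, -0.5]
opening: 0.999
time_s: 14.18
ee_pos: [492.4, 3.2, 304.1]
eef_rot: [0.024, 3.14, 0.0]
contact_force: [1.1, -0.2, 0.5]
opening: 0.998
time_s: 14.8
ee_pos: [486.4, -272.0, 304.0]
eef_rot: [0.023, 3.141, -0.001]
contact_force: [0.8, -0.4, 0.1]
opening: 1.0
time_s: 15.42
ee_pos: [479.9, -447.5, 303.3]
eef_rot: [-0.031, -3.14, 0.003]
contact_force: [-0.6, -0.3, 0.2]
opening: 1.0
pos [ 479.9 -447.5  303.3] tooly 88.9 tilt 0.1 F [-0.6 -0.3  0.2] open 1.0 q [ 0.23  0.45  0.6   1.57 -0.27  1.2   2.44]
shift [-21.7   4.6 121.3] spin -0.1 t 15.4
```

```bash
python3 -m jog '[-20,4,0,0,-21,4,30,0,-21,4,60,0,-21,4,80,0,-21,4,80,0]'; python3 to.py 501.5 -443.5 183 89; python3 - <<'E'
from h import *
V=View("scene"); V.crop(120,180,120,110,6,"b2")
E
```

```text
time_s: 16.05
ee_pos: [501.9, -439.6, 222.4]
eef_rot: [-0.024, -3.14, -0.003]
contact_force: [0.0, -0.2, 0.0]
opening: 0.999
pos [ 501.9 -439.6  222.4] tooly 89.1 tilt 0.2 F [ 0.  -0.2  0. ] open 0.999 q [ 0.24  0.54  0.56  1.63 -0.32  1.07  2.45]
shift [ 0.3 -4.  39.4] spin 0.1 t 16.1
```

View pics/b2.png

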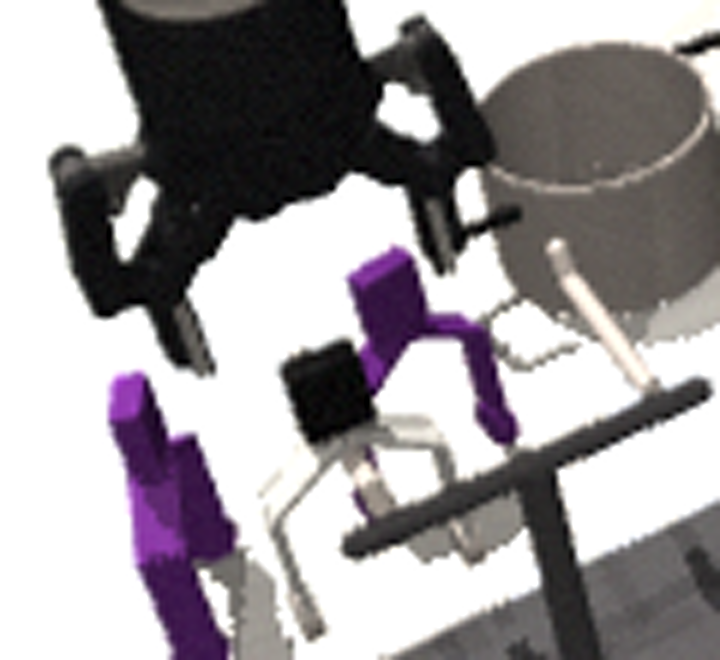

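```bash
python3 -m jog '[0,-4,20,0,0,-4,38,0,0,-4,38,0]'; python3 -m jog '[0,0,0,0,0,0,0,0,0,0,0,0,0,0,0,0,0,0,0,0]' 0 40;python3 -m jog '[0,0,0,0,0,0,0,0]'; python3 to.py 501.5 -443.5 183 89;  python3 -m jog '[0,0,-20,0,0,0,-50,0,0,0,-80,0,0,0,-110,0,0,0,-125,0]'; python3 -m jog '[0,0,0,0,0,0,0,0]';python3 to.py 490 -100 308 89; python3 - <<'E'
from h import *
V=View("scene"); V.crop(100,130,120,130,5,"b3")
E
```

```text
time_s: 16.48
ee_pos: [500.0, -444.6, 183.7]
eef_rot: [-0.028, -3.138, -0.004]
contact_force: [0.1, -0.1, -0.2]
opening: 0.999
time_s: 17.1
ee_pos: [501.2, -446.0, 186.6]
eef_rot: [0.027, 3.14, -0.001]
contact_force: [0.3, -0.7, 3.9]
opening: 0.319
time_s: 17.35
ee_pos: [501.2, -446.0, 186.6]
eef_rot: [0.027, 3.141, -0.001]
contact_force: [-0.3, -0.1, 5.5]
opening: 0.319
pos [ 501.2 -446.   186.6] tooly 89.0 tilt 0.1 F [-0.3 -0.1  5.5] open 0.319 q [ 0.26  0.58  0.55  1.65 -0.35  1.    2.47]
shift [-0.3  2.5  3.6] spin 0.0 t 17.4
time_s: 17.98
ee_pos: [501.1, -445.8, 313.2]
eef_rot: [0.027, 3.14, -0.002]
contact_force: [0.0, -0.4, -0.9]
opening: 0.321
time_s: 18.23
ee_pos: [500.6, -444.9, 309.6]
eef_rot: [-0.027, -3.14, -0.002]
contact_force: [0.1, -0.7, -0.9]
opening: 0.32
pos [ 500.6 -444.9  309.6] tooly 89.0 tilt 0.1 F [ 0.1 -0.7 -0.9] open 0.32 q [ 0.22  0.47  0.6   1.53 -0.28  1.23  2.42]
shift [ 16.4 344.6   2.1] spin 0.0 t 18.2
```

View pics/b3.png

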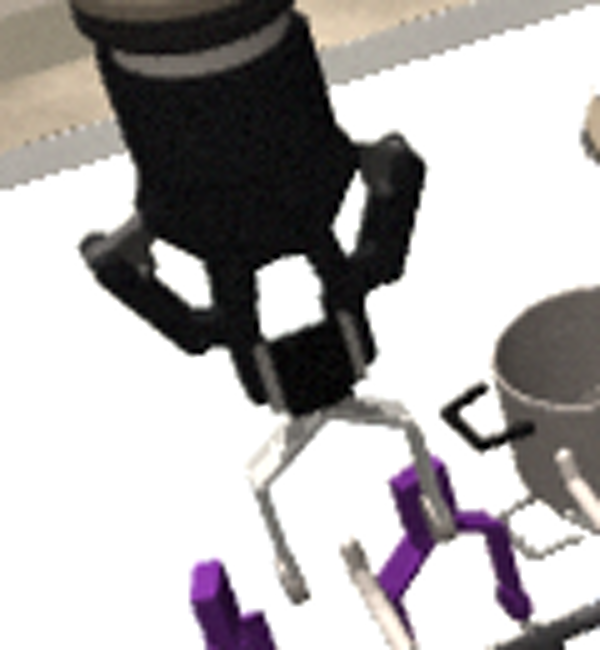

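```bash
python3 -m jog '[0,40,0,0,0,95,0,0,0,150,0,0,0,205,0,0,0,260,0,0]'; python3 -m jog '[0,55,0,0,0,110,0,0,0,165,0,0,0,220,0,0,0,275,0,0]';  python3 -m jog '[10,40,0,-9,20,80,0,-18,30,110,0,-28,30,140,0,-28,30,140,0,-28]'; python3 to.py 444 376 308 116.8
```

```text
time_s: 18.9
ee_pos: [504.8, -183.5, 310.0]
eef_rot: [-0.027, -3.14, -0.0]
contact_force: [0.9, 0.7, -0.8]
opening: 0.326
time_s: 19.52
ee_pos: [509.4, 91.0, 310.1]
eef_rot: [-0.027, -3.14, 0.001]
contact_force: [0.6, 0.5, -0.6]
opening: 0.32
time_s: 20.15
ee_pos: [481.4, 232.4, 309.8]
eef_rot: [0.74, -3.051, -0.0]
contact_force: [0.1, -0.4, -1.1]
opening: 0.316
pos [481.4 232.4 309.8] tooly 117.3 tilt 0.1 F [ 0.1 -0.4 -1.1] open 0.316 q [-0.76  0.19  0.22  1.83 -0.05  1.13  1.53]
shift [-32.5 144.8   1.8] spin 0.5 t 20.1
```

```bash
python3 -m jog '[-8,40,0,0,-16,80,0,0,-25,120,0,0,-32,145,0,0.5,-32,145,0,0.5]'; python3 -m jog '[0,0,0,0]'; python3 to.py 444 376 200 116.8
```

```text
time_s: 20.78
ee_pos: [444.2, 374.8, 309.9]
eef_rot: [0.724, -3.055, 0.001]
contact_force: [-0.9, 0.1, -1.1]
opening: 0.323
time_s: 20.9
ee_pos: [445.8, 371.8, 310.4]
eef_rot: [0.718, -3.058, 0.003]
contact_force: [-0.4, 0.2, -0.8]
opening: 0.318
pos [445.8 371.8 310.4] tooly 116.4 tilt 0.1 F [-0.4  0.2 -0.8] open 0.318 q [-0.92  0.27  0.15  1.72 -0.04  1.15  1.27]
shift [ -0.4   4.7 110.4] spin -0.4 t 20.9
```

```bash
python3 -m jog '[0,1.5,30,-0.4,0,1.5,60,-0.4,0,1.5,90,-0.4,0,1.5,109,-0.4,0,1.5,109,-0.4]';python3 -m jog '[0,0,0,0]'; python3 to.py 444 376 175 116.8; python3 - <<'E'
from h import *
V=View("scene"); V.crop(360,90,120,100,6,"r4")
E
```

```text
time_s: 21.52
ee_pos: [444.5, 372.5, 200.6]
eef_rot: [0.727, -3.054, 0.004]
contact_force: [-0.3, 0.2, -0.6]
opening: 0.321
time_s: 21.65
ee_pos: [445.4, 374.3, 202.9]
eef_rot: [-0.729, 3.055, 0.001]
contact_force: [-0.4, 0.7, -0.6]
opening: 0.321
pos [445.4 374.3 202.9] tooly 116.8 tilt 0.1 F [-0.4  0.7 -0.6] open 0.321 q [-0.91  0.37  0.13  1.84 -0.06  0.93  1.29]
shift [ 0.6  2.1 27.9] spin 0.0 t 21.6
```

View pics/r4.png

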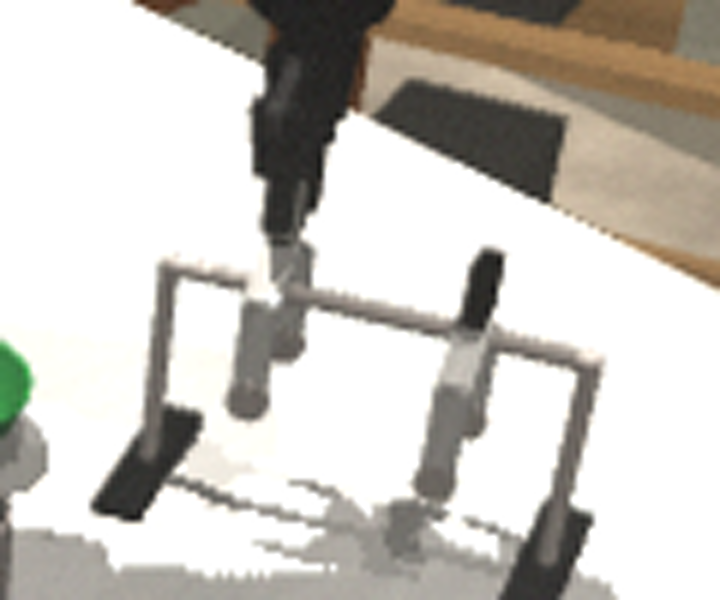

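```bash
python3 -m jog '[0,1,12,0,0,1,20,0,0,1,24,0,0,1,24,0]'; python3 to.py 444 376 175 116.8
```

```text
time_s: 22.2
ee_pos: [443.7, 376.8, 178.0]
eef_rot: [-0.732, 3.055, 0.002]
contact_force: [-1.1, 2.3, 0.5]
opening: 0.317
pos [443.7 376.8 178. ] tooly 117.0 tilt 0.1 F [-1.1  2.3  0.5] open 0.317 q [-0.91  0.4   0.13  1.86 -0.07  0.88  1.29]
shift [ 0.1 -0.9  3. ] spin 0.2 t 22.2
```

```bash
python3 -m jog '[0,0,2,0,0,0,3,0,0,0,3,0,0,0,3,0]'; python3 -m jog '[0,0,0,0,0,0,0,0,0,0,0,0,0,0,0,0]' 0.8; python3 -m jog '[0,0,0,0,0,0,-25,0,0,0,-60,0,0,0,-100,0,0,0,-130,0]' 1; python3 to.py 460 200 310 89
```

```text
time_s: 22.7
ee_pos: [444.0, 377.2, 177.6]
eef_rot: [-0.732, 3.054, 0.004]
contact_force: [-7.5, -1.5, 19.7]
opening: 0.32
time_s: 23.2
ee_pos: [444.1, 375.6, 174.6]
eef_rot: [0.731, -3.055, 0.001]
contact_force: [-0.1, -0.3, 0.0]
opening: 0.798
time_s: 23.82
ee_pos: [444.3, 376.0, 306.8]
eef_rot: [-0.731, 3.054, 0.001]
contact_force: [1.1, -0.0, 1.1]
opening: 1.0
pos [444.3 376.  306.8] tooly 116.9 tilt 0.1 F [ 1.1 -0.   1.1] open 1.0 q [-0.93  0.27  0.15  1.73 -0.04  1.14  1.27]
shift [  65.7 -164.    -3.4] spin 27.9 t 23.8
```

```bash
python3 - <<'E'
from meas import *
Vs=clouds()
Vs[0].crop(360,90,120,100,6,"r5"); cv2.imwrite("pics/t5.png",Vs[1].p)
G=[(437,144),(429,2),(434,-136)]
for g,r in zip(G,mugs(Vs,G)): print(g,r)
E
```

```text
(437, 144) [(array([435.2, 142.2]), np.float64(-27.0), 85, 26, np.float64(84.2)), (array([438.1, 147.1]), np.float64(-27.1), 59, 22, np.float64(85.2))]
(429, 2) [(array([428.9,   0. ]), np.float64(44.6), 82, 35, np.float64(84.3)), (array([430.9,   5. ]), np.float64(44.8), 58, 15, np.float64(84.0))]
(434, -136) [(array([ 433.3, -138.8]), np.float64(-1.2), 97, 36, np.float64(84.1)), (array([ 435.3, -133.8]), np.float64(-1.6), 58, 15, np.float64(84.5))]
```

View pics/r5.png

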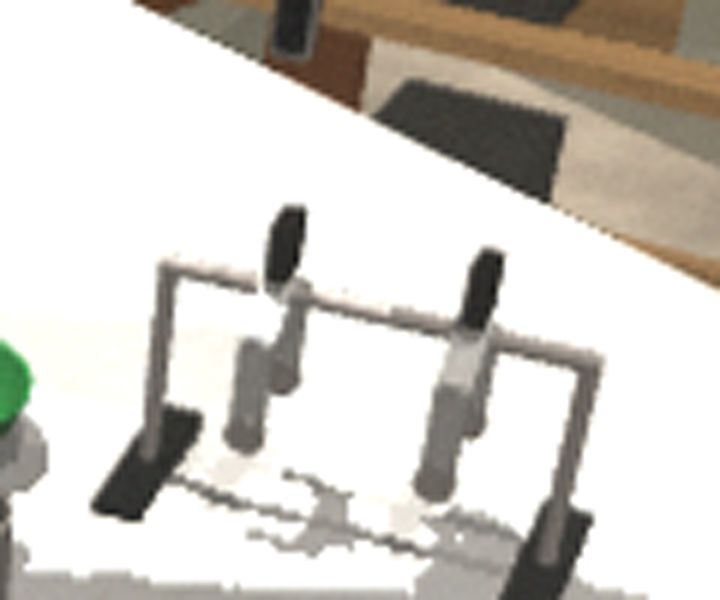

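View pics/t5.png

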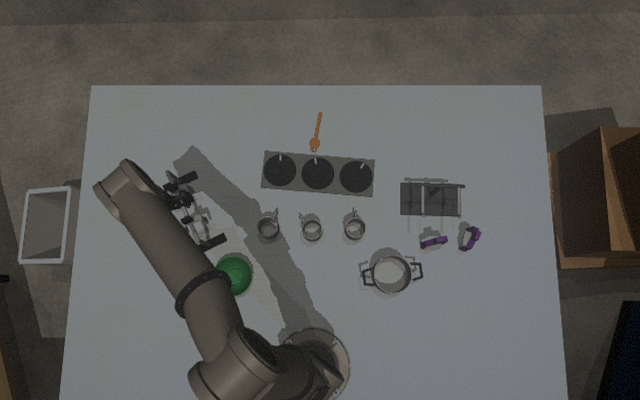

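```bash
python3 to.py 436.6 144.6 180 63
```

```text
pos [445.5 377.  308.8] tooly 116.9 tilt 0.4 F [-0.3  0.3 -0.1] open 1.001 q [-0.93  0.27  0.15  1.72 -0.04  1.14  1.27]
shift [ 114.  -203.5  127.6] spin 53.9 t 23.9
```

```bash
python3 -m jog '[23,-41,0,10,46,-82,0,20,69,-123,0,30,92,-164,20,40,114,-203,40,50]'; python3 -m jog '[0,0,20,4,0,0,50,4,0,0,86,4,0,0,86,4]';python3 to.py 436.6 144.6 58 63
```

```text
time_s: 24.55
ee_pos: [433.8, 141.5, 264.0]
eef_rot: [-0.638, -3.076, 0.0]
contact_force: [0.3, -0.1, 0.1]
opening: 0.997
time_s: 25.05
ee_pos: [432.2, 142.1, 176.7]
eef_rot: [-0.735, -3.05, 0.007]
contact_force: [0.5, 0.7, 0.3]
opening: 0.995
pos [432.2 142.1 176.7] tooly 62.9 tilt 0.4 F [0.5 0.7 0.3] open 0.995 q [-0.76  0.22  0.35  2.15 -0.1   0.79  0.75]
shift [ -3.2   4.9 118.6] spin -0.1 t 25.1
```

```bash
python3 -m jog '[-3,4,0,0,-3,4,30,0,-3,4,60,0,-3,4,60,0]'; python3 -m jog '[0,0,0,0]';python3 to.py 436.6 144.6 58 63; python3 - <<'E'
from h import *
V=View("scene"); V.crop(300,120,120,110,6,"m1")
E
```

```text
time_s: 25.55
ee_pos: [438.6, 145.4, 118.8]
eef_rot: [-0.735, -3.053, 0.002]
contact_force: [0.6, -0.0, -0.4]
opening: 1.0
time_s: 25.68
ee_pos: [440.0, 145.9, 120.5]
eef_rot: [0.735, 3.053, 0.003]
contact_force: [0.2, -0.2, -0.3]
opening: 1.0
pos [440.  145.9 120.5] tooly 62.9 tilt 0.1 F [ 0.2 -0.2 -0.3] open 1.0 q [-0.73  0.33  0.33  2.18 -0.17  0.65  0.81]
shift [ 2.5 -2.8 62.5] spin -0.1 t 25.7
```

View pics/m1.png

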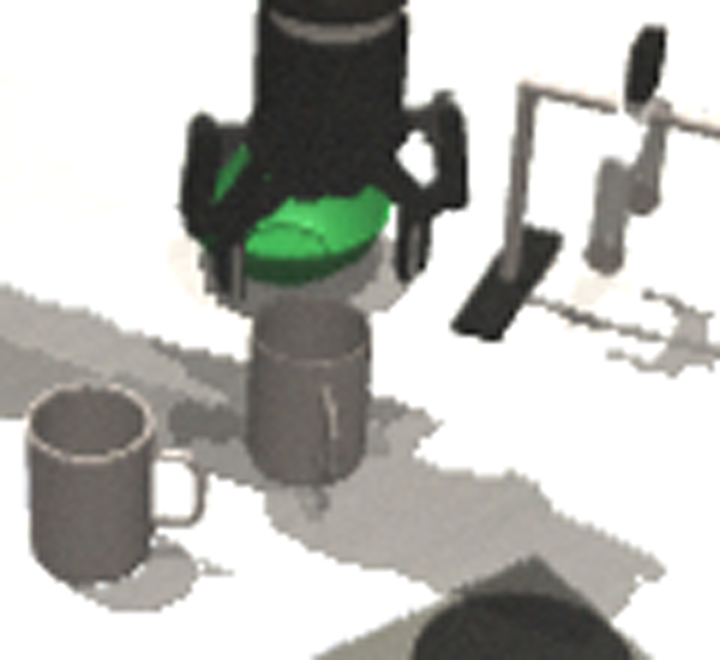

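```bash
python3 -m jog '[3,-4,0,0,3,-4,0,0,3,-4,20,0,3,-4,40,0,3,-4,60,0]'; python3 -m jog '[0,0,0,0,0,0,0,0]';python3 to.py 436.6 144.6 58 63; python3 - <<'E'
from h import *
V=View("scene"); V.crop(300,120,120,110,6,"m2")
E
```

```text
time_s: 26.35
ee_pos: [434.6, 143.5, 58.8]
eef_rot: [0.735, 3.054, 0.001]
contact_force: [-0.2, 0.1, 0.5]
opening: 0.999
time_s: 26.6
ee_pos: [434.7, 143.3, 59.6]
eef_rot: [0.736, 3.054, 0.001]
contact_force: [0.7, 0.1, 0.2]
opening: 1.003
pos [434.7 143.3  59.6] tooly 62.9 tilt 0.0 F [0.7 0.1 0.2] open 1.003 q [-0.68  0.44  0.27  2.22 -0.24  0.51  0.87]
shift [-1.1  2.   1.6] spin -0.1 t 26.6
```

View pics/m2.png

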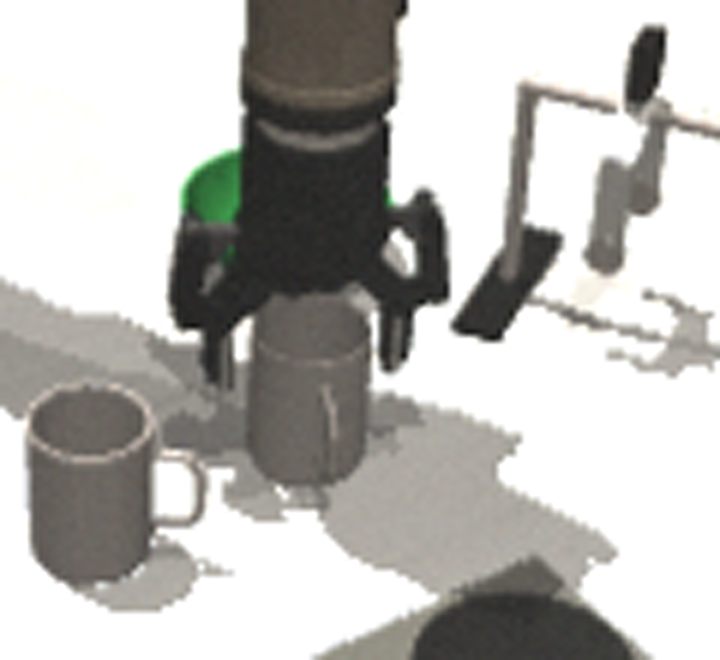

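```bash
python3 -m jog '[0,0,0,0,0,0,0,0,0,0,0,0,0,0,0,0,0,0,0,0]' 0.5 40; python3 to.py 436.6 144.6 58 63; python3 -m jog '[0,0,-15,0,0,0,-35,0,0,0,-55,0,0,0,-55,0]'; python3 - <<'E'
from meas import *
V=View("scene","x1"); V.crop(300,90,120,120,6,"m3")
print(mugs([V],[(435,143)]))
W=V.W
s=env.state()["ee_pos"]; dd=np.hypot(W[...,0]-s[0],W[...,1]-s[1])
X=W[(dd<70)&(W[...,2]>48)&(W[...,2]<150)]
print(s)
E
python3 to.py 639.5 116.7 120 89.7
```

```text
time_s: 27.28
ee_pos: [435.0, 143.6, 60.1]
eef_rot: [0.735, 3.053, 0.002]
contact_force: [-1.8, -0.4, 10.5]
opening: 0.781
pos [435.  143.6  60.1] tooly 62.9 tilt 0.1 F [-1.8 -0.4 10.5] open 0.781 q [-0.68  0.44  0.27  2.22 -0.24  0.51  0.88]
shift [-1.   1.6  2.1] spin -0.1 t 27.3
time_s: 27.78
ee_pos: [435.3, 143.7, 115.6]
eef_rot: [0.735, 3.052, 0.004]
contact_force: [0.3, 0.0, -0.8]
opening: 0.777
[[(array([435.2, 140.6]), np.float64(-28.4), 59, 3, np.float64(85.8))]]
[434.65392611 143.53031361 114.72543099]
pos [434.7 143.5 114.7] tooly 62.9 tilt 0.1 F [-0.7  0.  -1.6] open 0.775 q [-0.73  0.33  0.33  2.2  -0.18  0.64  0.82]
shift [-194.6   69.3   -5. ] spin -26.8 t 27.8
```

View pics/m3.png

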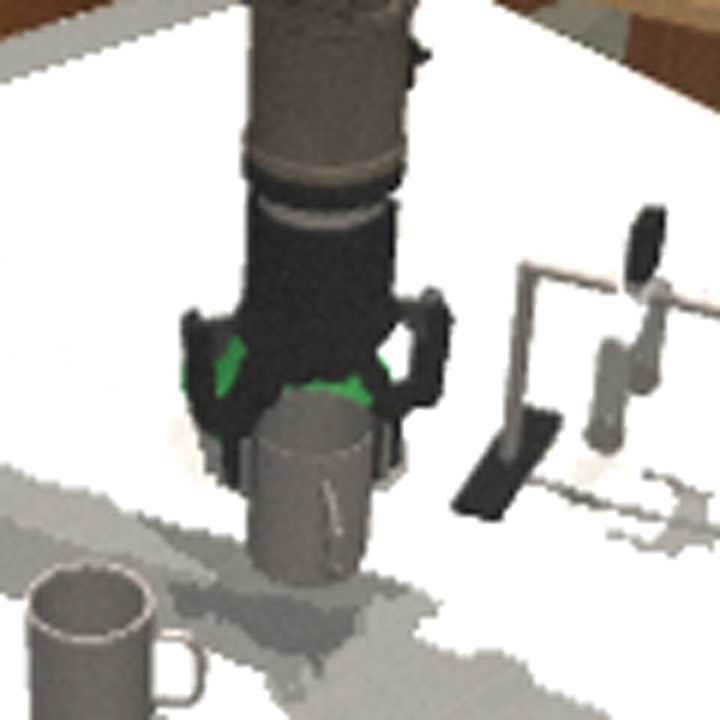

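```bash
python3 -m jog '[-40,14,-5,-6,-90,32,-5,-13,-140,50,-5,-20,-185,65,-5,-27,-194.5,69.5,-5,-27]'; python3 -m jog '[0,0,0,0,0,0,0,0]'; python3 to.py 639.5 116.7 68 89.7;  python3 - <<'E'
from meas import *
Vs=clouds(); s=env.state()["ee_pos"]
Vs[0].crop(330,130,140,130,5,"m4")
for V in Vs:
    W=V.W; dd=np.hypot(W[...,0]-s[0],W[...,1]-s[1]); z=W[...,2]
    h=W[(dd>42)&(dd<68)&(z>85)&(z<138)&(W[...,0]>s[0]+30)]; m=h[:,:2]-s[:2]
    if len(h): print(V.n,len(h),np.degrees(np.arctan2(m[:,1].mean(),m[:,0].mean())).round(1))
E
```

```text
time_s: 28.45
ee_pos: [641.3, 114.8, 117.7]
eef_rot: [0.005, 3.141, -0.001]
contact_force: [-0.3, 0.0, -2.5]
opening: 0.776
time_s: 28.7
ee_pos: [637.2, 117.1, 118.2]
eef_rot: [-0.002, -3.139, 0.0]
contact_force: [-0.8, 0.2, -1.8]
opening: 0.779
pos [637.2 117.1 118.2] tooly 89.9 tilt 0.1 F [-0.8  0.2 -1.8] open 0.779 q [-0.43  0.58  0.21  1.74 -0.16  0.84  1.42]
shift [-2.4 -0.4 50.2] spin 0.2 t 28.7
scene 34 -3.1
```

View pics/m4.png

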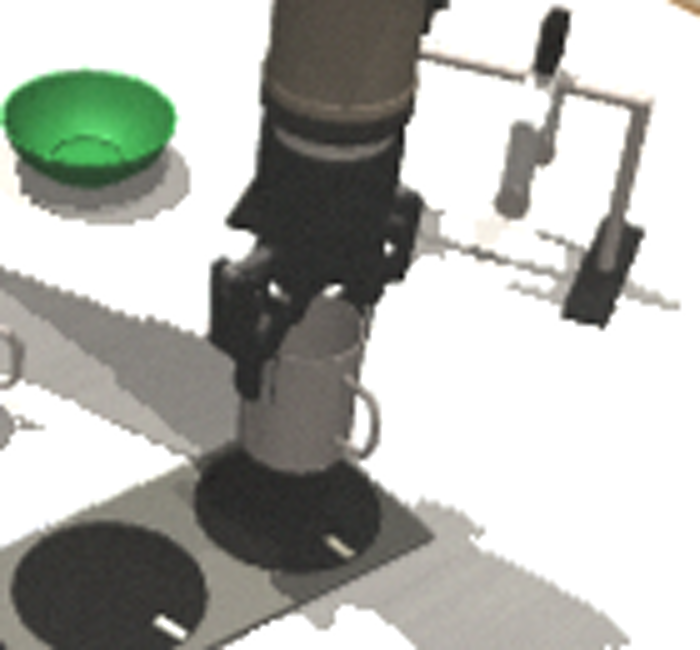

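```bash
python3 -m jog '[-2,0,15,0,-2,0,30,0,-2,0,42,0,-2,0,48,0,-2,0,48,0]'; python3 -m jog '[0,0,0,0,0,0,0,0]'; python3 to.py 639.5 116.7 66 89.7
```

```text
time_s: 29.42
ee_pos: [640.8, 116.4, 70.2]
eef_rot: [-0.003, -3.14, 0.001]
contact_force: [0.4, 0.4, -1.4]
opening: 0.775
time_s: 29.68
ee_pos: [641.5, 116.6, 71.5]
eef_rot: [0.002, 3.141, 0.0]
contact_force: [0.3, 0.1, -0.9]
opening: 0.772
pos [641.5 116.6  71.5] tooly 89.9 tilt 0.1 F [ 0.3  0.1 -0.9] open 0.772 q [-0.42  0.65  0.2   1.75 -0.17  0.76  1.44]
shift [2.  0.1 5.5] spin 0.2 t 29.7
```

```bash
python3 -m jog '[1,0,3,0,1,0,5.5,0,1,0,5.5,0]'; python3 to.py 639.5 116.7 66 89.7
```

```text
time_s: 30.05
ee_pos: [640.1, 116.6, 66.3]
eef_rot: [-0.003, -3.141, -0.0]
contact_force: [-3.6, 0.2, 6.1]
opening: 0.776
pos [640.1 116.6  66.3] tooly 89.9 tilt 0.0 F [-3.6  0.2  6.1] open 0.776 q [-0.42  0.65  0.2   1.76 -0.18  0.75  1.44]
shift [0.6 0.1 0.3] spin 0.2 t 30.1
```

Contact at 6 N. Releasing.

```bash
python3 -m jog '[0,0,0,0,0,0,0,0,0,0,0,0,0,0,0,0]' 1; python3 -m jog '[0,0,-20,0,0,0,-50,0,0,0,-80,0,0,0,-110,0,0,0,-110,0]'; python3 to.py 429.8 2.5 170 134.5
```

```text
time_s: 30.55
ee_pos: [640.1, 116.5, 65.4]
eef_rot: [-0.002, -3.141, 0.0]
contact_force: [0.6, 0.2, 0.6]
opening: 1.002
time_s: 31.18
ee_pos: [642.2, 116.7, 179.8]
eef_rot: [0.003, 3.135, 0.003]
contact_force: [-0.0, 0.8, 0.5]
opening: 0.999
pos [642.2 116.7 179.8] tooly 89.9 tilt 0.4 F [-0.   0.8  0.5] open 0.999 q [-0.44  0.51  0.23  1.69 -0.14  0.94  1.41]
shift [ 212.3 -114.6    8.2] spin -44.6 t 31.2
```

```bash
python3 -m jog '[45,-25,0,-9,95,-51,0,-18,145,-78,0,-28,195,-105,0,-37,212,-115,0,-44.5]';  python3 -m jog '[0,0,0,0,0,0,0,0]'; python3 to.py 429.8 2.5 120 134.5; python3 - <<'E'
from meas import *
Vs=clouds()
Vs[0].crop(260,120,160,130,5,"n1")
G=[(437,144),(429,2),(434,-136)]
for g,r in zip(G,mugs(Vs,G)): print(g,r)
V=Vs[0]
print(mugs(Vs,[(640,116)])) if 0 else None
for V in Vs:
    W=V.W; c0=np.array([639.,116.]); dd=np.hypot(W[...,0]-c0[0],W[...,1]-c0[1]); z=W[...,2]
    rim=W[(dd<48)&(z>86)&(z<98)]
    if len(rim)<10: continue
    c=least_squares(lambda c:np.hypot(rim[:,0]-c[0],rim[:,1]-c[1])-31.5,c0,loss="soft_l1",f_scale=2).x
    dd=np.hypot(W[...,0]-c[0],W[...,1]-c[1]); h=W[(dd>40)&(dd<68)&(z>28)&(z<85)]; m=(h[:,:2]-c).mean(0)
    print(V.n,"placed",c.round(1),np.degrees(np.arctan2(m[1],m[0])).round(1),len(rim),len(h))
E
```

```text
time_s: 31.8
ee_pos: [424.3, 0.0, 175.2]
eef_rot: [1.19, -2.905, -0.001]
contact_force: [0.9, -0.7, -0.9]
opening: 0.997
time_s: 32.05
ee_pos: [429.2, 2.5, 175.8]
eef_rot: [-1.184, 2.908, -0.0]
contact_force: [1.3, -0.1, 0.4]
opening: 1.001
pos [429.2   2.5 175.8] tooly 134.3 tilt 0.1 F [ 1.3 -0.1  0.4] open 1.001 q [-0.24  0.17  0.1   2.2  -0.02  0.77  2.22]
shift [-0.4 -0.4 55.8] spin -0.2 t 32.0
(437, 144) [None, None]
(429, 2) [(array([4.285e+02, 3.000e-01]), np.float64(43.1), 74, 39, np.float64(84.5)), None]
(434, -136) [(array([ 433.6, -139. ]), np.float64(-1.3), 100, 36, np.float64(84.2)), (array([ 435.5, -133.8]), np.float64(-1.6), 55, 14, np.float64(85.0))]
scene placed [639.4 114. ] -0.1 104 42
top placed [641.6 118.3] -0.0 66 14
```

View pics/n1.png

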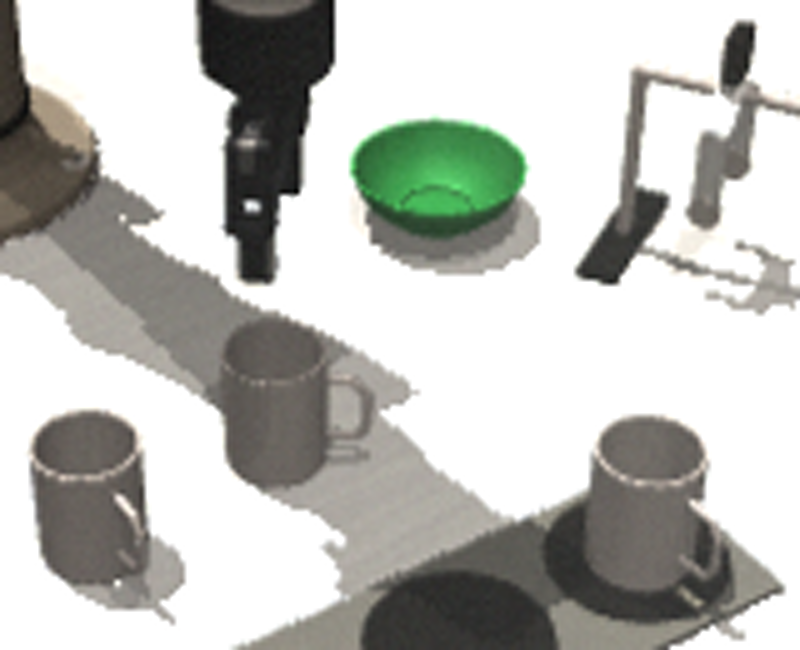

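```bash
python3 -m jog '[0,-1,25,0,0,-1,50,0,0,-1,58,0,0,-1,58,0]';  python3 -m jog '[0,0,0,0,0,0,0,0]'; python3 to.py 429.5 2 60 134.5
```

```text
time_s: 32.65
ee_pos: [428.9, 1.4, 117.2]
eef_rot: [1.187, -2.908, -0.0]
contact_force: [0.8, -0.6, -0.2]
opening: 0.999
time_s: 32.9
ee_pos: [429.2, 1.2, 118.2]
eef_rot: [-1.187, 2.907, -0.0]
contact_force: [-0.3, 0.6, -0.3]
opening: 1.0
pos [429.2   1.2 118.2] tooly 134.4 tilt 0.1 F [-0.3  0.6 -0.3] open 1.0 q [-0.23  0.27  0.09  2.24 -0.04  0.62  2.24]
shift [-0.7  0.4 58.2] spin -0.1 t 32.9
```

```bash
python3 -m jog '[0,0,15,0,0,0,30,0,0,0,45,0,0,0,57,0,0,0,57,0]';  python3 -m jog '[0,0,0,0,0,0,0,0]'; python3 to.py 429.5 2 60 134.5; python3 - <<'E'
from h import *
V=View("scene"); V.crop(270,150,90,90,7,"n2")
E
```

```text
time_s: 33.52
ee_pos: [428.3, 1.1, 60.1]
eef_rot: [1.187, -2.908, -0.0]
contact_force: [-0.0, -0.6, -0.3]
opening: 0.997
time_s: 33.78
ee_pos: [429.1, 1.2, 61.0]
eef_rot: [-1.187, 2.908, -0.0]
contact_force: [0.9, -0.3, -0.5]
opening: 0.999
pos [429.1   1.2  61. ] tooly 134.4 tilt 0.1 F [ 0.9 -0.3 -0.5] open 0.999 q [-0.21  0.39  0.07  2.28 -0.06  0.48  2.26]
shift [-0.9  0.3  1. ] spin -0.1 t 33.8
```

View pics/n2.png

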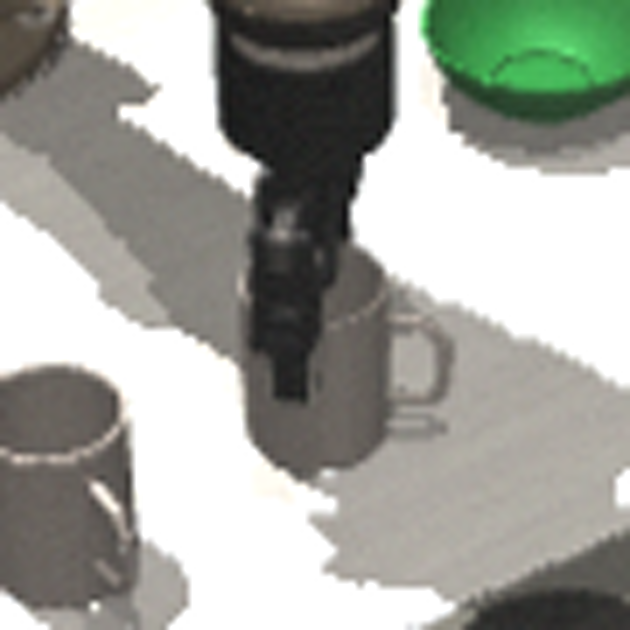

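```bash
python3 -m jog '[0,0,0,0,0,0,0,0,0,0,0,0,0,0,0,0,0,0,0,0]' 0.5 40; python3 to.py 429.8 2.5 60 134.5; python3 -m jog '[0,0,-15,0,0,0,-35,0,0,0,-55,0,0,0,-60,0,0,0,-60,0]'; python3 -m jog '[0,0,0,0,0,0,0,0]';python3 to.py 628.8 -13 125 101.1;python3 - <<'E'
from h import *
V=View("scene"); V.crop(270,130,90,90,7,"n3")
E
```

```text
time_s: 34.45
ee_pos: [428.8, 1.2, 61.0]
eef_rot: [-1.187, 2.908, 0.0]
contact_force: [-1.9, 0.4, 7.9]
opening: 0.779
pos [428.8   1.2  61. ] tooly 134.4 tilt 0.0 F [-1.9  0.4  7.9] open 0.779 q [-0.21  0.39  0.07  2.28 -0.06  0.48  2.26]
shift [-1.6  0.3  1. ] spin -0.1 t 34.5
time_s: 35.08
ee_pos: [428.5, 1.2, 120.3]
eef_rot: [-1.187, 2.908, 0.0]
contact_force: [-0.0, -0.6, -2.1]
opening: 0.779
time_s: 35.33
ee_pos: [428.2, 1.1, 119.8]
eef_rot: [1.187, -2.907, -0.001]
contact_force: [0.2, 1.0, -2.4]
opening: 0.777
pos [428.2   1.1 119.8] tooly 134.4 tilt 0.1 F [ 0.2  1.  -2.4] open 0.777 q [-0.23  0.27  0.09  2.24 -0.04  0.63  2.24]
shift [-133.4 -150.5   -5.4] spin 33.3 t 35.3
```

View pics/n3.png

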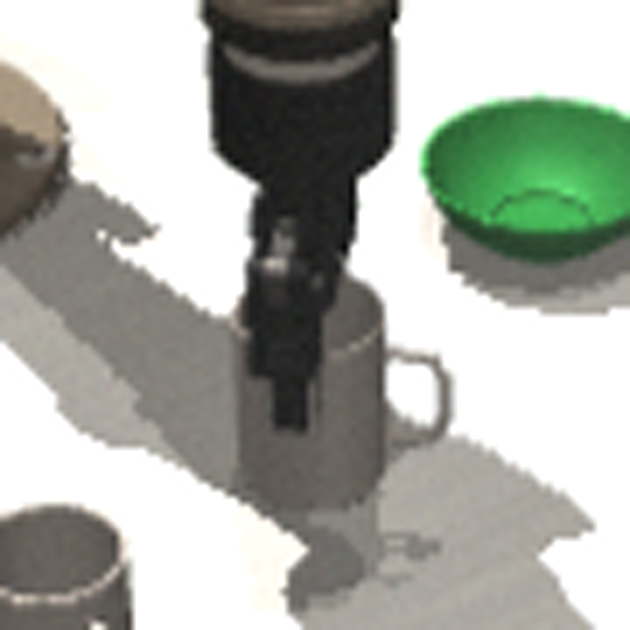

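```bash
python3 -m jog '[-28,-31,-5,7,-60,-68,-5,15,-92,-104,-5,23,-124,-140,-5,31,-133.5,-150.5,-5,33.5]'; python3 -m jog '[0,0,0,0,0,0,0,0,0,0,0,0]'; python3 to.py 628.8 -13 68 101.1
```

```text
time_s: 36.0
ee_pos: [631.8, -12.9, 124.8]
eef_rot: [-0.296, 3.127, -0.001]
contact_force: [-0.7, 0.7, -1.5]
opening: 0.777
time_s: 36.38
ee_pos: [628.1, -12.9, 125.5]
eef_rot: [0.3, -3.126, -0.001]
contact_force: [0.4, 0.2, -1.2]
opening: 0.777
pos [628.1 -12.9 125.5] tooly 100.9 tilt 0.1 F [ 0.4  0.2 -1.2] open 0.777 q [-0.25  0.55  0.24  1.79 -0.17  0.83  1.83]
shift [-0.7 -0.3 57.5] spin -0.2 t 36.4
```

```bash
python3 -m jog '[0,0,18,-0.2,0,0,36,-0.2,0,0,48,-0.2,0,0,54,-0.2,0,0,54,-0.2]'; python3 -m jog '[0,0,0,0,0,0,0,0,0,0,0,0]'; python3 to.py 628.8 -13 67 101.1;  python3 - <<'E'
from h import *
V=View("scene"); V.crop(290,170,130,110,6,"n4")
E
```

```text
time_s: 37.0
ee_pos: [629.1, -13.0, 70.8]
eef_rot: [0.304, -3.126, 0.0]
contact_force: [0.4, -0.1, -1.4]
opening: 0.774
time_s: 37.38
ee_pos: [629.6, -12.9, 71.9]
eef_rot: [-0.304, 3.126, 0.0]
contact_force: [-0.4, -0.1, -2.1]
opening: 0.775
pos [629.6 -12.9  71.9] tooly 101.1 tilt 0.0 F [-0.4 -0.1 -2.1] open 0.775 q [-0.24  0.62  0.22  1.81 -0.19  0.73  1.85]
shift [0.8 0.  4.9] spin 0.0 t 37.4
```

View pics/n4.png

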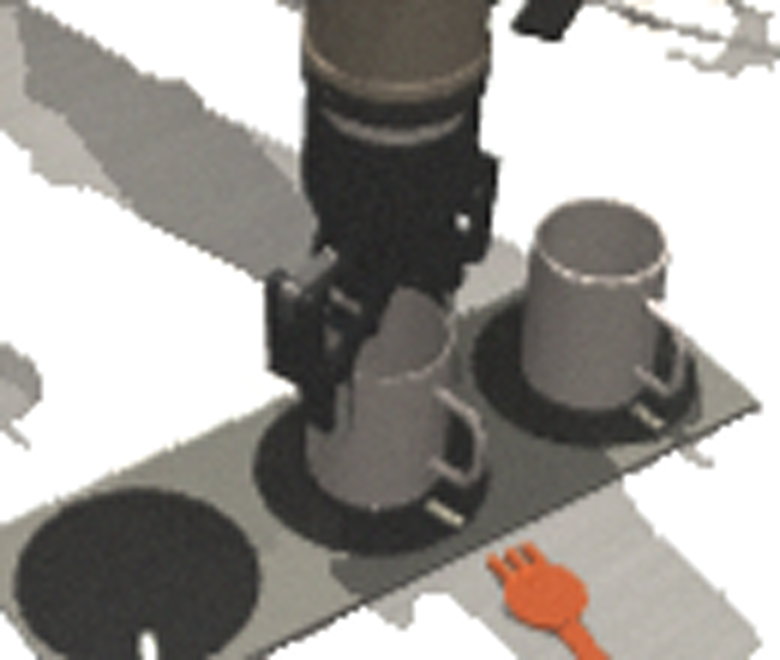

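```bash
python3 -m jog '[0,0,3,0,0,0,5,0,0,0,5.5,0,0,0,5.5,0]'; python3 -m jog '[0,0,0,0,0,0,0,0,0,0,0,0,0,0,0,0]' 1; python3 -m jog '[0,0,-20,0,0,0,-50,0,0,0,-80,0,0,0,-105,0,0,0,-105,0]'; python3 to.py 434.4 -136.3 170 88.5
```

```text
time_s: 37.92
ee_pos: [629.4, -12.9, 67.2]
eef_rot: [-0.304, 3.127, 0.001]
contact_force: [-3.4, 1.2, 10.4]
opening: 0.77
time_s: 38.42
ee_pos: [629.3, -12.9, 65.8]
eef_rot: [0.304, -3.127, 0.0]
contact_force: [0.2, 0.1, 0.2]
opening: 1.0
time_s: 39.05
ee_pos: [631.1, -13.1, 174.4]
eef_rot: [-0.303, 3.121, 0.0]
contact_force: [0.1, -0.2, -0.2]
opening: 1.003
pos [631.1 -13.1 174.4] tooly 101.1 tilt 0.3 F [ 0.1 -0.2 -0.2] open 1.003 q [-0.27  0.49  0.26  1.75 -0.15  0.91  1.82]
shift [216.8 -83.    3.2] spin 12.6 t 39.0
```

```bash
python3 -m jog '[45,-17,0,4,98,-37,0,8,150,-57,0,12,200,-77,0,12.5,217,-83,0,12.5]';  python3 -m jog '[0,0,0,0,0,0,0,0]'; python3 to.py 434.4 -136.3 120 88.5; python3 - <<'E'
from meas import *
Vs=clouds()
Vs[0].crop(240,140,180,140,4,"o1")
G=[(434,-136)]
for g,r in zip(G,mugs(Vs,G)): print(g,r)
for c0 in([639.,116.],[629.,-13.]):
  for V in Vs:
    W=V.W; dd=np.hypot(W[...,0]-c0[0],W[...,1]-c0[1]); z=W[...,2]
    rim=W[(dd<48)&(z>86)&(z<98)]
    if len(rim)<10: continue
    c=least_squares(lambda c:np.hypot(rim[:,0]-c[0],rim[:,1]-c[1])-31.5,c0,loss="soft_l1",f_scale=2).x
    dd=np.hypot(W[...,0]-c[0],W[...,1]-c[1]); h=W[(dd>40)&(dd<68)&(z>28)&(z<85)]; m=(h[:,:2]-c).mean(0)
    print(V.n,"placed",c.round(1),np.degrees(np.arctan2(m[1],m[0])).round(1),len(rim),len(h))
E
```

```text
time_s: 39.67
ee_pos: [429.0, -137.8, 170.6]
eef_rot: [-0.043, -3.139, -0.001]
contact_force: [-0.2, -0.1, -0.3]
opening: 0.999
time_s: 39.92
ee_pos: [434.1, -135.3, 171.1]
eef_rot: [0.035, 3.14, -0.0]
contact_force: [0.6, 0.9, -0.4]
opening: 1.0
pos [ 434.1 -135.3  171.1] tooly 88.7 tilt 0.1 F [ 0.6  0.9 -0.4] open 1.0 q [-0.15  0.22  0.36  2.16 -0.11  0.77  1.83]
shift [-0.3 -1.  51.1] spin 0.2 t 39.9
(434, -136) [(array([ 433.3, -138.2]), np.float64(-2.0), 95, 36, np.float64(84.3)), None]
scene placed [644.4 103.5] 99.0 52 119
top placed [639.1 110.1] 110.3 30 111
scene placed [630.  -14.9] 10.4 113 44
top placed [632.1 -10.4] 11.2 60 12
```

View pics/o1.png

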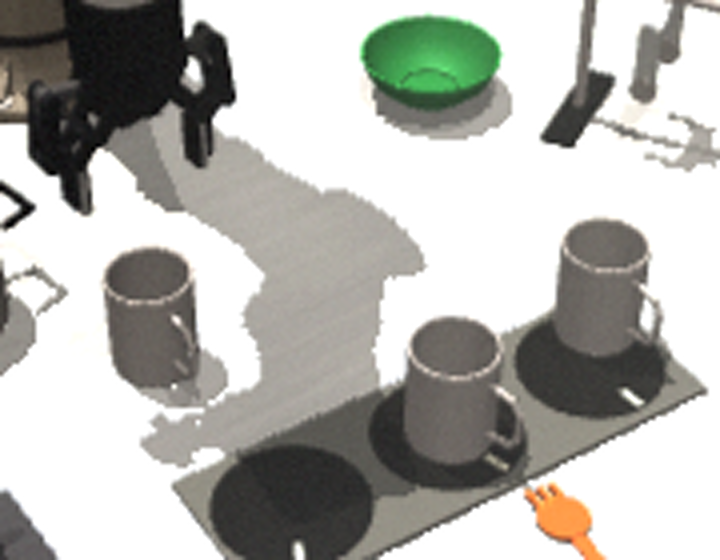

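Mug 1, already on its pad, has since been knocked aside: in this crop it stands off-centre at (603,285). I'll place mug 3 first, then put mug 1 back.

```bash
python3 -m jog '[0,-1,25,0,0,-1,51,0,0,-1,51,0]';  python3 -m jog '[0,0,0,0,0,0,0,0]'; python3 to.py 434.4 -136.3 60 88.5; python3 - <<'E'
from h import *
V=View("scene"); V.crop(230,150,90,90,7,"o2")
E
```

```text
time_s: 40.4
ee_pos: [431.9, -136.4, 118.6]
eef_rot: [-0.036, -3.138, -0.0]
contact_force: [-0.4, -0.7, -0.1]
opening: 1.001
time_s: 40.65
ee_pos: [433.3, -137.2, 120.9]
eef_rot: [0.037, 3.14, -0.0]
contact_force: [-0.6, -0.2, -0.6]
opening: 0.998
pos [ 433.3 -137.2  120.9] tooly 88.6 tilt 0.1 F [-0.6 -0.2 -0.6] open 0.998 q [-0.12  0.31  0.34  2.2  -0.17  0.65  1.89]
shift [-1.   0.9 60.9] spin 0.1 t 40.6
```

View pics/o2.png

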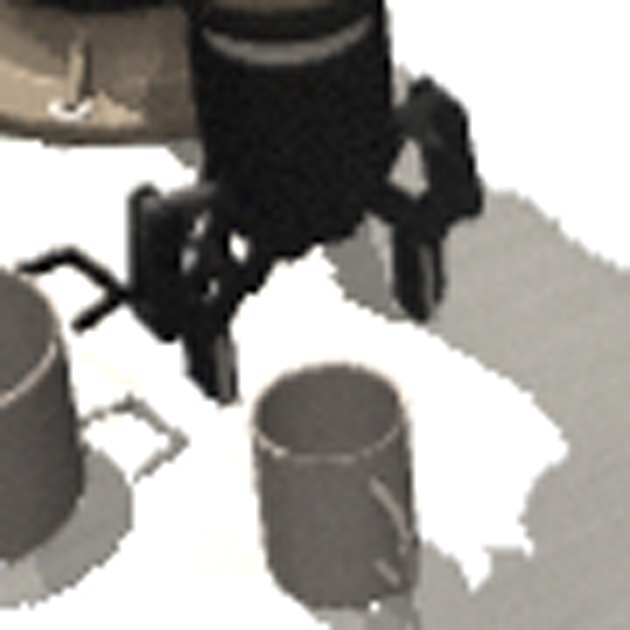

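```bash
python3 -m jog '[-1,2,15,0,-1,2,30,0,-1,2,45,0,-1,2,60,0,-1,2,60,0]';  python3 -m jog '[0,0,0,0,0,0,0,0]'; python3 to.py 434.4 -136.3 60 88.5; python3 -m jog '[0,0,0,0,0,0,0,0,0,0,0,0,0,0,0,0,0,0,0,0]' 0.5 40; python3 to.py 434.4 -136.3 60 88.5
```

```text
time_s: 41.32
ee_pos: [432.3, -135.2, 58.5]
eef_rot: [-0.038, -3.138, -0.0]
contact_force: [-1.0, 0.3, 0.4]
opening: 0.997
time_s: 41.58
ee_pos: [433.8, -135.4, 60.4]
eef_rot: [0.038, 3.14, -0.0]
contact_force: [-0.8, 0.2, -0.4]
opening: 0.997
pos [ 433.8 -135.4   60.4] tooly 88.6 tilt 0.1 F [-0.8  0.2 -0.4] open 0.997 q [-0.07  0.43  0.28  2.23 -0.25  0.5   1.95]
shift [-0.6 -0.9  0.4] spin 0.1 t 41.6
time_s: 42.2
ee_pos: [433.8, -135.3, 60.7]
eef_rot: [0.038, 3.14, 0.0]
contact_force: [-2.0, -0.4, 7.4]
opening: 0.777
pos [ 433.8 -135.3   60.7] tooly 88.6 tilt 0.1 F [-2.  -0.4  7.4] open 0.777 q [-0.07  0.43  0.28  2.23 -0.25  0.5   1.95]
shift [-0.6 -0.9  0.7] spin 0.1 t 42.2
```

```bash
python3 -m jog '[0,0,-15,0,0,0,-35,0,0,0,-55,0,0,0,-60,0,0,0,-60,0]'; python3 -m jog '[0,0,0,0,0,0,0,0]';python3 to.py 617.9 -142 125 60.3
```

```text
time_s: 42.82
ee_pos: [433.5, -135.1, 120.3]
eef_rot: [0.038, 3.141, 0.0]
contact_force: [0.3, 0.1, -1.3]
opening: 0.777
time_s: 43.08
ee_pos: [433.0, -135.2, 119.4]
eef_rot: [-0.038, -3.14, -0.0]
contact_force: [-0.3, 0.1, -1.6]
opening: 0.779
pos [ 433.  -135.2  119.4] tooly 88.6 tilt 0.1 F [-0.3  0.1 -1.6] open 0.779 q [-0.13  0.32  0.34  2.2  -0.17  0.65  1.89]
shift [-185.    -2.3   -5.9] spin 28.3 t 43.1
```

```bash
python3 -m jog '[-40,0,-6,6,-85,-1,-6,13,-130,-2,-6,20,-175,-2,-6,27,-185,-2.5,-6,28.3]'; python3 -m jog '[0,0,0,0,0,0,0,0,0,0,0,0]'; python3 to.py 617.9 -142 71 60.3; python3 - <<'E'
from h import *
V=View("scene"); V.crop(260,170,130,120,6,"o3")
E
```

```text
time_s: 43.7
ee_pos: [620.8, -141.4, 125.0]
eef_rot: [0.803, 3.037, -0.001]
contact_force: [-0.1, 1.2, -1.9]
opening: 0.772
time_s: 44.08
ee_pos: [617.2, -142.5, 126.0]
eef_rot: [-0.805, -3.036, -0.0]
contact_force: [0.5, -0.4, -1.7]
opening: 0.777
pos [ 617.2 -142.5  126. ] tooly 60.3 tilt 0.0 F [ 0.5 -0.4 -1.7] open 0.777 q [-0.19  0.58  0.44  1.79 -0.32  0.85  1.45]
shift [-0.5  0.8 55. ] spin -0.0 t 44.1
```

View pics/o3.png

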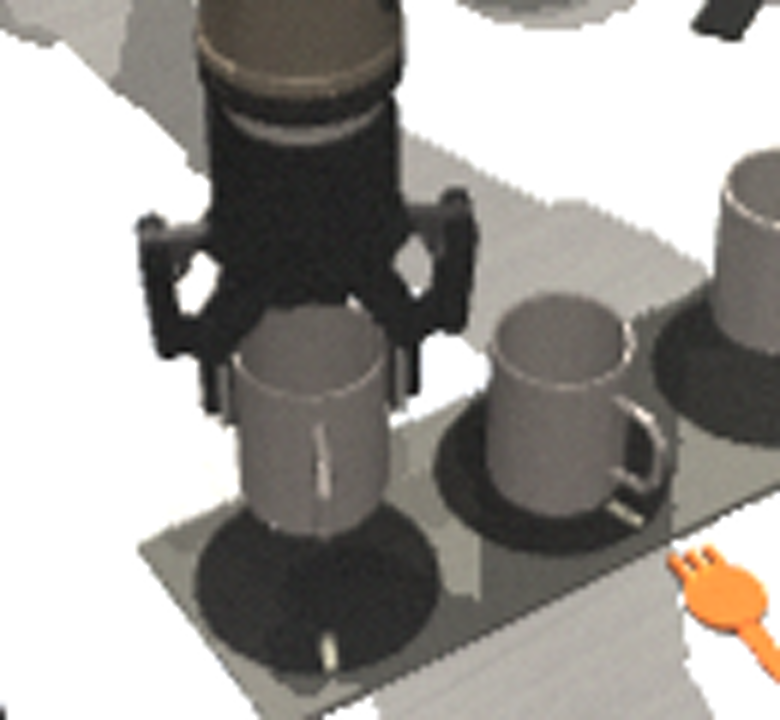

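```bash
python3 -m jog '[0,0,18,0,0,0,36,0,0,0,48,0,0,0,54,0,0,0,54,0]'; python3 -m jog '[0,0,0,0,0,0,0,0,0,0,0,0]'; python3 to.py 617.9 -142 67 60.3
```

```text
time_s: 44.75
ee_pos: [618.1, -142.3, 71.4]
eef_rot: [-0.805, -3.036, 0.0]
contact_force: [-0.1, 0.1, -0.6]
opening: 0.775
time_s: 45.12
ee_pos: [618.6, -142.2, 72.4]
eef_rot: [0.805, 3.036, 0.0]
contact_force: [0.0, 0.7, -1.8]
opening: 0.781
pos [ 618.6 -142.2   72.4] tooly 60.3 tilt 0.0 F [ 0.   0.7 -1.8] open 0.781 q [-0.16  0.65  0.4   1.81 -0.36  0.75  1.48]
shift [ 0.7 -0.1  5.4] spin 0.0 t 45.1
```

```bash
python3 -m jog '[0,0,3,0,0,0,5,0,0,0,5.5,0,0,0,5.5,0]'; python3 -m jog '[0,0,0,0,0,0,0,0,0,0,0,0,0,0,0,0]' 1; python3 -m jog '[0,0,-20,0,0,0,-50,0,0,0,-80,0,0,0,-115,0,0,0,-150,0]';python3 -m jog '[0,0,0,0,0,0,0,0]'; cat >> meas.py <<'E'
def placed(Vs,G,rz=91,hand=True):
  for c0 in G:
   for V in Vs:
    W=V.W; dd=np.hypot(W[...,0]-c0[0],W[...,1]-c0[1]); z=W[...,2]
    rim=W[(dd<42)&(z>rz-5)&(z<rz+7)]
    if len(rim)<10: print(V.n,c0,"hidden"); continue
    c=least_squares(lambda c:np.hypot(rim[:,0]-c[0],rim[:,1]-c[1])-31.5,c0,loss="soft_l1",f_scale=2).x
    dd=np.hypot(W[...,0]-c[0],W[...,1]-c[1]); h=W[(dd>40)&(dd<68)&(z>rz-63)&(z<rz-5)]; m=(h[:,:2]-c); m=m/np.linalg.norm(m,axis=1)[:,None]; m=m.mean(0)
    print(V.n,"placed",c.round(1),np.degrees(np.arctan2(m[1],m[0])).round(1),np.hypot(*m).round(2),len(rim),len(h),"z",np.median(rim[:,2]).round(1))
E
python3 - <<'E'
from meas import *
Vs=clouds(); placed(Vs,[(637,145),(629,-13),(618,-142)])
Vs[0].crop(260,150,190,140,4,"p1"); Vs[1].crop(240,120,150,100,5,"p1t")
E
python3 to.py 639 145 200 90
```

```text
time_s: 45.62
ee_pos: [618.3, -142.2, 66.9]
eef_rot: [-0.805, -3.037, -0.001]
contact_force: [-2.8, 0.8, 5.4]
opening: 0.781
time_s: 46.12
ee_pos: [618.4, -142.2, 66.4]
eef_rot: [0.805, 3.037, -0.0]
contact_force: [0.3, -0.0, 0.0]
opening: 1.002
time_s: 46.75
ee_pos: [618.3, -142.5, 219.1]
eef_rot: [0.805, 3.035, 0.0]
contact_force: [0.3, 0.1, -0.7]
opening: 0.998
time_s: 47.0
ee_pos: [618.1, -142.0, 216.8]
eef_rot: [0.805, 3.037, 0.001]
contact_force: [-0.4, 0.0, 0.2]
opening: 1.0
scene placed [612. 145.] 0.1 1.0 54 39 z 90.0
top placed [614.5 149. ] 0.7 1.0 34 16 z 90.4
scene placed [630.4 -14.9] 10.3 1.0 112 43 z 90.4
top placed [632.  -10.6] 11.3 1.0 58 12 z 90.7
scene placed [ 617.8 -144.5] -29.9 1.0 118 36 z 90.4
top (618, -142) hidden
pos [ 617.6 -141.9  215.7] tooly 60.3 tilt 0.1 F [ 0.  -0.1  0. ] open 0.998 q [-0.23  0.48  0.49  1.72 -0.26  1.01  1.41]
shift [123.5 259.9  15.8] spin -29.7 t 47.1
```

View pics/p1.png

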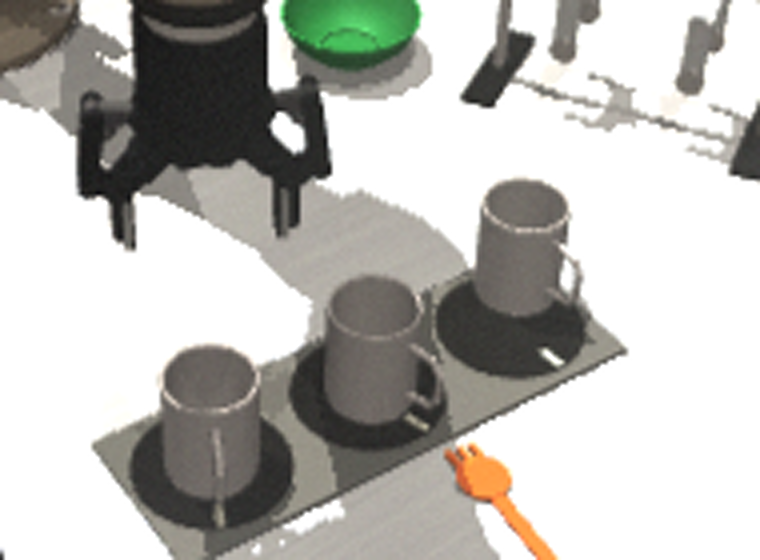

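View pics/p1t.png

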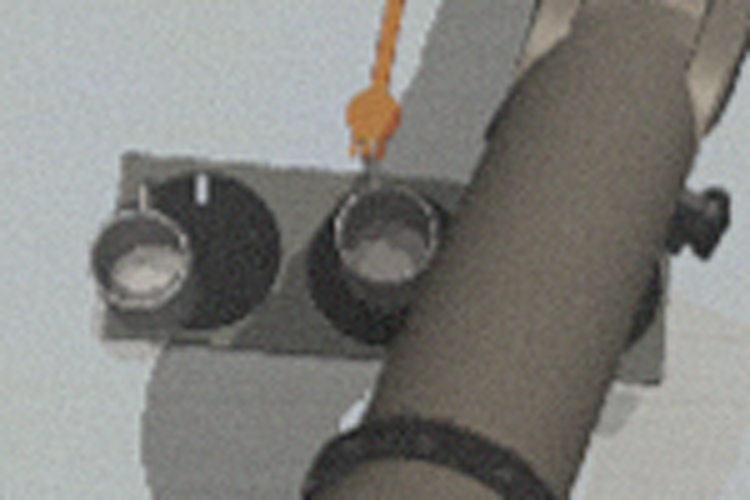

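```bash
python3 - <<'E'
from meas import *
Vs=clouds(); placed(Vs,[(613,147)])
E
python3 to.py 612.5 146.5 200 90.3
```

```text
scene placed [612.4 144.9] 0.3 1.0 104 40 z 89.6
top placed [615.  149.3] 0.2 1.0 65 15 z 90.7
pos [ 617.7 -142.   215.5] tooly 60.3 tilt 0.1 F [-0.8 -0.6 -0.5] open 0.996 q [-0.23  0.48  0.49  1.72 -0.26  1.01  1.41]
shift [147.4 248.1  15.6] spin -30.0 t 47.2
```

```bash
python3 -m jog '[27,45,0,-6,54,90,0,-12,81,136,0,-18,108,182,0,-24,135,227,0,-30]';python3 -m jog '[-2,25,15,0,-2,25,15,0,-2,25,15,0]';  python3 -m jog '[0,0,0,0,0,0,0,0]'; python3 to.py 613.5 146.7 125 90.3
```

```text
time_s: 47.82
ee_pos: [613.0, 123.5, 215.8]
eef_rot: [0.014, -3.141, 0.001]
contact_force: [0.2, 0.5, 1.0]
opening: 1.001
time_s: 48.2
ee_pos: [615.4, 144.2, 200.9]
eef_rot: [0.003, -3.141, 0.003]
contact_force: [0.6, -0.2, -1.0]
opening: 0.998
time_s: 48.45
ee_pos: [615.7, 145.3, 201.9]
eef_rot: [-0.005, 3.141, -0.0]
contact_force: [0.7, 0.7, -0.7]
opening: 0.998
pos [615.7 145.3 201.9] tooly 90.2 tilt 0.0 F [ 0.7  0.7 -0.7] open 0.998 q [-0.56  0.47  0.32  1.73 -0.17  0.97  1.39]
shift [ 2.2  1.4 76.9] spin -0.1 t 48.5
```

```bash
python3 -m jog '[2,1,25,0,2,1,50,0,2,1,76,0,2,1,76,0]';  python3 -m jog '[0,0,0,0,0,0,0,0]'; python3 to.py 613.5 146.7 66 90.3; python3 - <<'E'
from h import *
V=View("scene"); V.crop(340,140,90,90,7,"q2")
E
```

```text
time_s: 48.95
ee_pos: [612.0, 147.0, 123.9]
eef_rot: [0.007, -3.138, 0.002]
contact_force: [0.3, -0.0, 0.0]
opening: 0.999
time_s: 49.2
ee_pos: [614.2, 147.9, 126.9]
eef_rot: [-0.008, 3.139, 0.001]
contact_force: [-0.9, -0.2, -0.2]
opening: 1.0
pos [614.2 147.9 126.9] tooly 90.3 tilt 0.1 F [-0.9 -0.2 -0.2] open 1.0 q [-0.55  0.55  0.29  1.78 -0.2   0.83  1.41]
shift [ 0.9 -1.2 60.9] spin -0.0 t 49.2
```

View pics/q2.png

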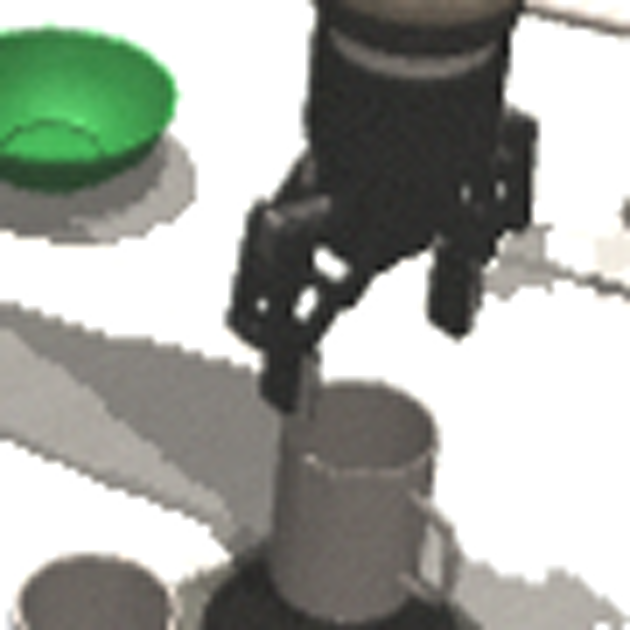

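```bash
python3 -m jog '[1,-2,15,0,1,-2,30,0,1,-2,45,0,1,-2,60,0,1,-2,60,0]';  python3 -m jog '[0,0,0,0,0,0,0,0]'; python3 to.py 613.5 146.7 66 90.3; python3 -m jog '[0,0,0,0,0,0,0,0,0,0,0,0,0,0,0,0,0,0,0,0]' 0.5 40; python3 to.py 613.5 146.7 66 90.3;  python3 -m jog '[0,0,-10,0,0,0,-20,0,0,0,-30,0,0,0,-30,0]'; python3 -m jog '[0,0,0,0,0,0,0,0]';python3 to.py 639.5 116.7 97 90
```

```text
time_s: 49.88
ee_pos: [611.2, 145.6, 63.6]
eef_rot: [0.009, -3.139, 0.002]
contact_force: [0.8, 1.1, -0.1]
opening: 1.001
time_s: 50.12
ee_pos: [612.8, 146.0, 66.1]
eef_rot: [-0.009, 3.14, 0.001]
contact_force: [-0.3, 0.1, 0.3]
opening: 0.999
pos [612.8 146.   66.1] tooly 90.3 tilt 0.1 F [-0.3  0.1  0.3] open 0.999 q [-0.52  0.63  0.26  1.81 -0.23  0.72  1.44]
shift [-0.7  0.7  0.1] spin 0.0 t 50.1
time_s: 50.75
ee_pos: [612.9, 146.0, 66.4]
eef_rot: [-0.009, 3.14, 0.001]
contact_force: [-0.0, -0.0, 6.6]
opening: 0.777
pos [612.9 146.   66.4] tooly 90.3 tilt 0.1 F [-0.  -0.   6.6] open 0.777 q [-0.52  0.63  0.26  1.81 -0.23  0.72  1.44]
shift [-0.6  0.6  0.4] spin 0.0 t 50.8
time_s: 51.25
ee_pos: [613.0, 146.0, 96.7]
eef_rot: [-0.008, 3.14, 0.001]
contact_force: [-0.3, 0.6, -1.5]
opening: 0.773
time_s: 51.5
ee_pos: [612.0, 145.8, 95.0]
eef_rot: [0.009, -3.141, 0.0]
contact_force: [-0.2, 0.1, -1.3]
opening: 0.776
pos [612.  145.8  95. ] tooly 90.3 tilt 0.0 F [-0.2  0.1 -1.3] open 0.776 q [-0.53  0.59  0.27  1.8  -0.22  0.77  1.43]
shift [-27.3 -29.2  -2. ] spin 0.3 t 51.5
```

```bash
python3 -m jog '[-13,-15,0,0,-26,-30,0,0,-26,-30,0,0,-26,-30,12,0,-26,-30,24,0]'; python3 -m jog '[0,0,0,0,0,0,0,0,0,0,0,0]';python3 to.py 639 116 66 90
```

```text
time_s: 52.12
ee_pos: [637.8, 116.8, 70.3]
eef_rot: [0.01, -3.141, -0.001]
contact_force: [0.2, -0.1, -2.2]
opening: 0.775
time_s: 52.5
ee_pos: [638.7, 116.2, 71.8]
eef_rot: [-0.009, 3.141, 0.0]
contact_force: [0.3, -0.5, -1.8]
opening: 0.776
pos [638.7 116.2  71.8] tooly 90.3 tilt 0.0 F [ 0.3 -0.5 -1.8] open 0.776 q [-0.46  0.65  0.26  1.76 -0.23  0.76  1.49]
shift [-0.3 -0.2  5.8] spin 0.3 t 52.5
```

```bash
python3 -m jog '[0,0,3,0,0,0,5.5,0,0,0,6,0,0,0,6,0]'; python3 -m jog '[0,0,0,0,0,0,0,0,0,0,0,0,0,0,0,0]' 1; python3 -m jog '[0,0,-20,0,0,0,-50,0,0,0,-80,0,0,0,-115,0,0,0,-150,0]';python3 -m jog '[50,0,-10,0,100,0,-20,0,150,0,-30,0,150,0,-30,0]'; python3 -m jog '[0,60,-10,0,0,120,-20,0,0,170,-30,0,0,200,-30,0,0,200,-30,0]'; python3 to.py 440 250 300 90
```

```text
time_s: 53.0
ee_pos: [638.6, 116.0, 66.5]
eef_rot: [-0.008, 3.141, 0.001]
contact_force: [-3.1, -0.9, 6.8]
opening: 0.772
time_s: 53.5
ee_pos: [638.5, 116.0, 65.4]
eef_rot: [0.009, -3.141, 0.0]
contact_force: [-0.3, -0.2, 0.1]
opening: 0.999
time_s: 54.12
ee_pos: [638.6, 115.9, 218.2]
eef_rot: [-0.008, 3.14, 0.001]
contact_force: [0.2, 0.1, 0.7]
opening: 1.001
time_s: 54.62
ee_pos: [485.9, 115.1, 247.3]
eef_rot: [-0.01, 3.141, 0.003]
contact_force: [0.2, -0.6, 0.1]
opening: 0.999
time_s: 55.25
ee_pos: [487.4, 318.4, 276.1]
eef_rot: [-0.015, 3.141, 0.002]
contact_force: [0.5, -0.5, -0.4]
opening: 0.998
pos [487.4 318.4 276.1] tooly 90.6 tilt 0.1 F [ 0.5 -0.5 -0.4] open 0.998 q [-0.87  0.3   0.23  1.77 -0.08  1.08  0.97]
shift [ 48.1 -67.9 -24. ] spin 0.6 t 55.2
```

```bash
python3 - <<'E'
from meas import *
Vs=clouds(); placed(Vs,[(639,116),(629,-13),(618,-142)])
Vs[0].crop(260,80,200,150,4,"f1"); Vs[1].crop(150,120,250,100,3,"f1t")
for V in Vs:
    for q in [(444,376),(542,426)]:
        W=V.W; dd=np.hypot(W[...,0]-q[0],W[...,1]-q[1]); X=W[(dd<30)&(W[...,2]>176)&(W[...,2]<200)]
        if len(X)>4:
            r=cv2.minAreaRect(X[:,:2].astype(np.float32)); print(V.n,q,X.mean(0).round(1),X[:,2].max().round(1),[np.round(a,1) for a in r])
E
```

```text
scene placed [638.6 113.6] -0.0 1.0 98 38 z 90.0
top placed [640.8 117.6] 0.8 1.0 58 15 z 90.6
scene placed [630.2 -14.7] 10.3 1.0 113 43 z 90.2
top placed [632.2 -10.4] 11.0 1.0 56 11 z 91.2
scene placed [ 617.9 -144.7] -29.8 1.0 123 36 z 90.1
top placed [ 619.7 -139.9] -30.2 1.0 59 13 z 90.2
scene (444, 376) [444.5 371.  184.6] 189.1 [array([442.5, 373.8]), array([12.9, 31.4]), np.float64(22.5)]
scene (542, 426) [542.7 419.1 184.6] 189.6 [array([540.8, 421.5]), array([13.9, 26.7]), np.float64(27.5)]
```

View pics/f1.png

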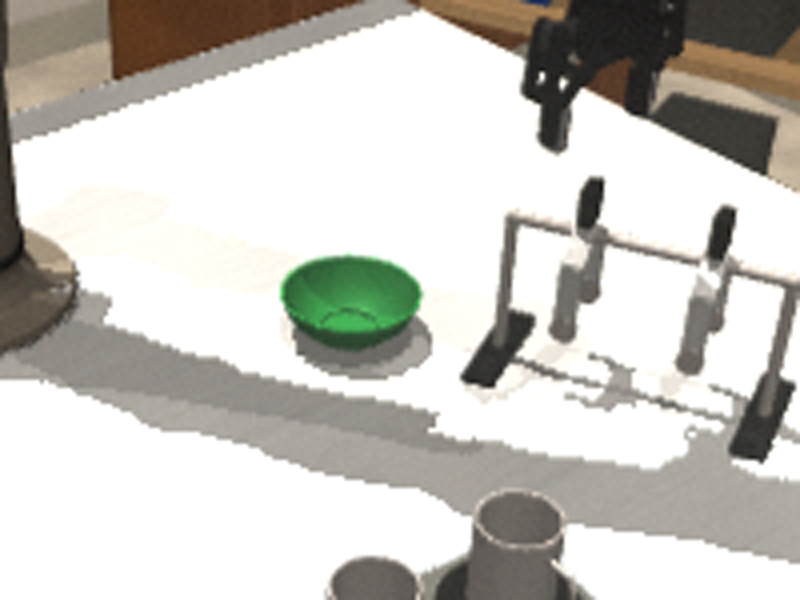

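View pics/f1t.png

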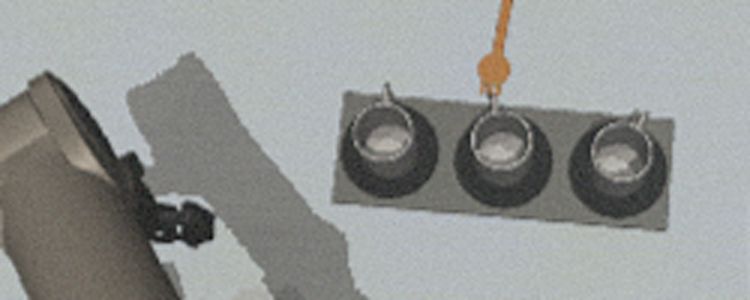

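```bash
python3 -c "
from rig import sign_off,env
print(env.state()['dq'].round(3)); print(sign_off())"
```

```text
[ 0.014 -0.009  0.015  0.017 -0.    -0.002 -0.002]
the job is handed in; nothing more can be done
None
```

I finished the job and handed it in at about 55 s. Both black-gripped bows hang astride the drying bar, and all three mugs stand on pads of their own. I left the purple look-alikes alone, and kept the arm clear of the pot, bowl and spork. Mug 1 was knocked about 40 mm off its pad while I worked elsewhere; I saw it in a later picture and put it back.

**Mugs, last check:** in each camera every mug was within about 3 mm of its pad's centre, and its handle within about 2.5° of the tick. The rims measured about 90 to 91 mm above the table, as they should for mugs standing on the 6 mm tray.

**Bows, last check:** in the scene camera the grip tops were at about 189 mm (187 expected). The bows were roughly 1° and 4° off square to the bar, well clear of the posts. The arm hid the bows from the top camera in that check, so this rests on the scene camera alone.

**Disagreement:** the two cameras differed by about 2 to 5 mm in absolute position. I averaged them for the reaches and compared mugs with pads within one camera. `sign_off()` gave no verdict.

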